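# Restock the bottle lane first-in-first-out and latch it

## Task

Restock the bottle lane so that the oldest bottle gets used first. Slide the brown bottle that is already in the lane forward under the guard rod, without lifting it off the lane floor, until it rests gently against the front stop; only then stand the second brown bottle with the blue cap from the bench upright in the lane behind it and slide it up until the two touch. Finally swing the latch bar across behind them, lifting it over the orange striker so that it drops into the catch, and leave the jar and the white bottle alone.

Things in the scene. Friction and masses are not known exactly. Their poses are not given: they have to be found in the camera images.
- rack: Fixed aluminium bottle lane, open above and behind: walls 28 mm high, 62 mm apart, slippery white floor 6 mm above the worktop. Origin on the worktop below the guard rod; x along the lane to its rear (away from the robot), y left, z up. Front stop's inner face at x = -70 mm, floor ends at +89 mm. Packed, the front bottle's centre is at x = -42 mm, the rear one's at x = +14 mm.
- front_stop: The aluminium front wall of the lane, 70 mm wide, 42 mm high, fixed to the lane; its origin and axes are those of the lane (inner face at x = -70 mm).
- guard_rod (a point): Middle of the 6 mm steel guard rod that crosses above the lane along y, 121 mm above the worktop, on two 8 mm posts 78 mm apart. Bottles pass under it with 3 mm to spare, fingers do not: a bottle must be let go and taken or pushed anew.
- catch (a point): Bottom middle of the orange catch's slot on the lane's right wall, 31 mm above the worktop, at x = 51, y = -39.5 mm in the lane's frame. The slot is 12 mm wide in x and 8 mm in y, between a front prong (top 62 mm above the worktop) and behind it the striker, 8 mm thick, top 54 mm above the worktop. The bar level in the slot lies at 42 to 50 mm.
- old_mid (a point): Centre, 55 mm above the foot, of the old brown glass bottle with a blue cap that stands in the lane behind the guard rod; 56 mm in diameter, 109 mm high (its straight grip surface ends 95 mm above its foot), 0.1 to 0.22 kg. Its z axis points up.
- new_mid (a point): Centre, 55 mm above the foot, of the new bottle, the same kind of brown bottle with a blue cap (56 mm diameter, 109 mm high, grip surface to 95 mm), standing on the worktop to the right of the lane. Its z axis points up.
- latch_knob (a point): Grip point on the red upright knob at the free end of the latch bar: 14 mm in diameter, its top 11 mm above this point, the bar's top 24 mm below it. The knob's axis is 107 mm from the swing pivot; with the bar level this point is 74 mm above the worktop. Its x axis points along the bar away from the pivot.
- latch_swing (a joint): Swing (rad) of the 8 mm square steel latch bar about its upright pivot at x = 51, y = +45 mm in the lane's frame. 0: bar points to the lane's rear (+x); it grows clockwise seen from above; 1.571: straight across the lane, pointing to the lane's -y, in the catch; at most 1.60. It stays where it is left.
- latch_lift (a joint): Upward tilt (rad) of the latch bar about a level axis through the same pivot, 46 mm above the worktop. 0: level; at most 0.6. It falls back to level by its own weight. Level, the bar meets the striker at a swing of about 1.37; a tilt of 0.17 clears it.
- jar_mid (a point): Centre, 50 mm above the foot, of a white jar with a cream lid, 64 mm in diameter, 100 mm high, a bystander on the worktop.
- white_mid (a point): Centre, 57 mm above the foot, of a small plain white bottle, 52 mm in diameter, 114 mm high, a bystander on the worktop.
Not all that is in view belongs to the job. Leave any purple or yellow look-alike of the part that bears old_mid alone.

How it is judged:
By the outcome, as a careful person would: the job done as asked, in the order asked, and still so for the second after the job is handed in, with the robot touching nothing.
It also fails if it takes over 70 s, if anything falls off the work surface, if the arm or the gripper's body presses on something with over 40 N, if the wrist force passes 120 N, or if a joint passes its speed limit or range.

## Robot

A 6-joint arm with a two-finger parallel gripper is mounted at the origin on a cart in front of the work surface, level with it; the furniture and walls round the work are solid. World frame = base frame: x ahead of the robot, y to its left, z up, the work surface at z = 0. Lengths are in mm, angles in rad, forces in N, time in s.
With the tool pointing down it reaches from about 425 to 925 mm from the base axis. Payload 12.5 kg.
Tool frame: the origin (TCP) lies midway between the tips of the shut fingers; the grasp point (between the pads) lies 19 mm behind it (ctrl.grasp_offset is the distance from the TCP to the grasp point, in mm); z points along the fingers, y is the direction in which the jaws open and shut (so a half turn about z gives the same grasp; the last joint's range is limited). The gripper opens to 85 mm and grips with 20 to 120 N. Pads are 22 mm wide; open, the fingers measure 114 mm over their backs; the gripper's body (76 mm by 85 mm) begins 54 mm behind the grasp point. The pads swing forward as they close: fully open they stand 13 mm farther back than shut.
Start: joints at [1.098, 0.491, 1.559, -0, 1.092, -0.106], TCP at [224.128, 583.448, 231.327] pointing down, gripper open.
Joint ranges: [-3.1, 3.1], [-0.84, 2.19], [0.05, 2.79], [-1.13, 4.28], [0.06, 2.93], [-2.69, 2.69]. Speed limits (rad/s): [2.22, 2.22, 2.79, 3.14, 3.14, 3.14].

## Interface

Orientations are given as a 3x3 rotation matrix whose columns are the frame's x, y, z axes.
In Python, from bench import get_state, cams, hand_in, ctrl gives the robot as it stands.
- The arm moves only by the tool servo_tool, never from a script. Its arguments are lists of equal length, an entry for each row: "delta_pos": the shift along the tool's x, y, z in cm, a list of three; "turn": the turn, a rotation vector about the tool's x, y, z in degrees, a list of three; "claw": the gripper's target within -1 to 1 (shut at 1, half-way at 0, fully open at -1). In form: {"delta_pos": [[dx, dy, dz], ...], "turn": [[wx, wy, wz], ...], "claw": [claw, ...]}. A call has 1 to 10 rows; each row shifts and turns the commanded pose from where the row before left it, along the tool's axes as they then stand; what a row does not reach is not made up. A row lasts 1/12 s, in which the tool goes at most 41.7 mm and 7.16 degrees, less where a joint would pass 70% of its speed; a pose out of reach is approached as far as the arm can. A call with a gripper value outside its range is refused whole. The fingers move at their own pace and stop on an object; the grip force is fixed at half the most. Time passes only in rows, so rows that do not move let the fingers close. It gives the time, the measured TCP pose, the force and the opening at its end, in the units of the state.
- get_state(): the state, without advancing time (a new reading comes with each control period).
- cams.grab_frame(name): name is "scene" or "top"; returns a dict with "color" (384x512x3 uint8, red, green, blue), "range_z" (384x512 float32, mm along the optical axis (not along the pixel's ray), 0 where there is no reading), "fx", "fy", "cx", "cy" (pixels), "origin" and "orientation" of the camera in the world. Camera axes: x right, y up, looking along -z (the intrinsics and any distortion apply to the point x, -y, -z); pixel columns grow to the right and rows downward; lengths in mm; the calibration is good to about 2 mm. A picture is of the moment at which its call begins.
- hand_in(): hands the job in, once; it reports no verdict.
The state is a dict: "clock": time; "joints": joint angles; "joint_velocities": joint speeds; "joint_efforts": joint torques, N m; "tcp_pos": TCP position; "eef_rot": TCP orientation; "force": force on the tool from outside, world axes, zero at the start; "torque": the same for the moment, N m; "finger_gap": finger opening in mm.
Only numpy, scipy, OpenCV 4.12 (cv2) and the standard library are available. Lean on these libraries where they do the work, as an engineer would, in place of code of your own. Each camera call takes 0.05 s, during which the arm holds its last target.

## Working session

There is one attempt and no reset: what is moved stays moved. The work goes in short steps, Python scripts to look and compute and a tool call to move; the robot and the scene stay as the last step left them, time stands still between calls to the robot, and variables do not carry over. Pictures are saved under pics/ and viewed, and the job is handed in when it is done.

Besides the shell and the picture viewer there is one more tool, called after "Emit:" by a JSON object that holds its "api" and its "payload". servo_tool: Moves the arm, as the interface text tells. Its arguments: {"type":"object","properties":{"delta_pos":{"type":"array","items":{"type":"array","items":{"type":"number"}}},"turn":{"type":"array","items":{"type":"array","items":{"type":"number"}}},"claw":{"type":"array","items":{"type":"number"}}},"required":["delta_pos","turn","claw"]}

```bash
ls; mkdir -p pics
python3 - <<'E'
from bench import get_state, cams, ctrl
import cv2, numpy as np, pickle
s=get_state(); print(s)
d={}
for n in ("scene","top"):
    f=cams.grab_frame(n); d[n]=f
    cv2.imwrite(f"pics/{n}0.png",f["color"][:,:,::-1])
    print(n,f["fx"],f["fy"],f["cx"],f["cy"],f["origin"],f["orientation"],[k for k in f])
pickle.dump(d,open("f0.pkl","wb"))
E
```

```text
pics
{'clock': 0.0, 'joints': array([ 1.09841181e+00,  4.91581833e-01,  1.55948320e+00, -2.63654228e-05,
        1.09169571e+00, -1.05580459e-01]), 'joint_velocities': array([-5.58379126e-05,  1.60469377e-03, -1.00793614e-03, -6.22699673e-05,
       -1.02024469e-03,  4.00877759e-04]), 'joint_efforts': array([-1.41897885e-04, -6.18456674e+01, -2.61587387e+01, -1.52663856e-04,
        4.10321751e-03,  3.07745029e-08]), 'tcp_pos': array([224.00913142, 583.21889405, 230.70227884]), 'eef_rot': array([[-9.33482621e-01,  3.58622274e-01, -5.10658736e-04],
       [ 3.58622624e-01,  9.33482035e-01, -1.05081273e-03],
       [ 9.98459043e-05, -1.16404920e-03, -9.99999318e-01]]), 'force': array([0.19524783, 0.89499519, 0.40963919]), 'torque': array([ 0.03263789,  0.05459232, -0.03779061]), 'finger_gap': 85.61483042211434}
scene 398.68617381109027 398.68617381109027 260.07956152088406 193.44105359529382 [  67.68357105 -617.31659141  686.20912684] [[ 0.73215044  0.44252785 -0.51780773]
 [-0.68112659  0.47038376 -0.56107547]
 [-0.00472317  0.76348426  0.64580916]] ['color', 'range_z', 'fx', 'fy', 'cx', 'cy', 'origin', 'orientation']
top 454.13184329974973 454.13184329974973 260.8378190281689 189.68165291027645 [ 376.24786244 -131.59334772 1143.68590375] [[ 4.39772463e-03  9.87147396e-01 -1.59751928e-01]
 [-9.99989215e-01  4.57978998e-03  7.71512100e-04]
 [ 1.49322644e-03  1.59746813e-01  9.87156890e-01]] ['color', 'range_z', 'fx', 'fy', 'cx', 'cy', 'origin', 'orientation']
```

View pics/scene0.png

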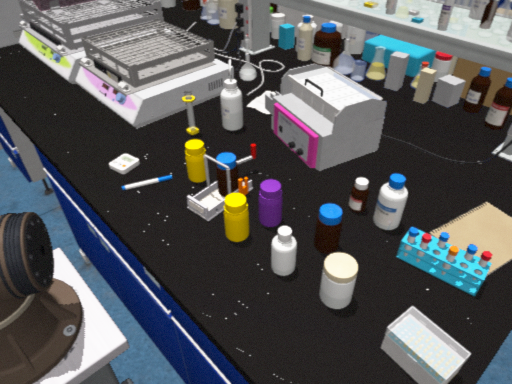

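View pics/top0.png

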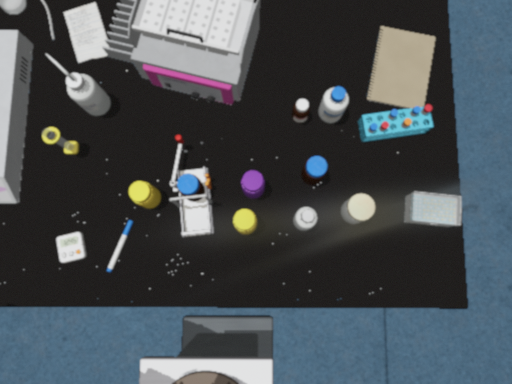

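```bash
cat > h.py <<'E'
import numpy as np, cv2, pickle
def ray(f,u,v):
    d=np.array([(u-f["cx"])/f["fx"],-(v-f["cy"])/f["fy"],-1.0]); return f["orientation"]@d
def plane(f,u,v,z):
    d=ray(f,u,v); o=np.array(f["origin"]); return o+d*(z-o[2])/d[2]
def cloud(f):
    z=f["range_z"]; v,u=np.mgrid[:384,:512]
    p=np.stack([(u-f["cx"])/f["fx"]*z,-(v-f["cy"])/f["fy"]*z,-z],-1)
    return p@np.array(f["orientation"]).T+np.array(f["origin"])
def px(f,p):
    c=np.array(f["orientation"]).T@(np.array(p)-f["origin"]); return f["cx"]-f["fx"]*c[0]/c[2], f["cy"]+f["fy"]*c[1]/c[2]
def mask(f,lo,hi):
    return cv2.inRange(cv2.cvtColor(f["color"],cv2.COLOR_RGB2HSV),lo,hi)
def blobs(m,amin=15):
    n,l,s,c=cv2.connectedComponentsWithStats(m); return [(s[i,4],c[i],l==i) for i in range(1,n) if s[i,4]>=amin]
E
python3 - <<'E'
from h import *
d=pickle.load(open("f0.pkl","rb"))
for n in d:
    f=d[n]; P=cloud(f)
    for nm,lo,hi in (("blue",(100,150,80),(125,255,255)),("orange",(5,180,120),(18,255,255)),("red",(0,180,100),(4,255,255)),("purp",(130,80,50),(150,255,255)),("yel",(22,150,80),(34,255,255))):
        for a,c,m in blobs(mask(f,lo,hi)):
            q=P[m]; q=q[f["range_z"][m]>0]
            print(n,nm,a,c.round(1),np.median(q,0).round(0),"max z",np.percentile(q[:,2],95).round(0))
f=d["top"]; c=f["color"][120:250,130:270,::-1]; cv2.imwrite("pics/topz.png",cv2.resize(c,None,fx=5,fy=5,interpolation=cv2.INTER_CUBIC)[:600])
f=d["scene"]; c=f["color"][130:260,170:300,::-1]; cv2.imwrite("pics/scz.png",cv2.resize(c,None,fx=4.6,fy=4.6,interpolation=cv2.INTER_CUBIC))
E
```

```text
scene blue 35 [306.4  18.6] [1385.  520.  172.] max z 178.0
scene blue 122 [328.4  27.4] [1400.  413.  158.] max z 164.0
scene blue 85 [484.7  71.4] [1459. -197.  145.] max z 151.0
scene blue 51 [508.9  82.5] [1404. -292.  155.] max z 164.0
scene blue 17 [  4.4 134.4] [ 296. 1534. -386.] max z -344.0
scene blue 23 [  4.5 144.3] [ 297. 1728. -530.] max z -513.0
scene blue 83 [ 17.4 163. ] [ 297. 1545. -602.] max z -475.0
scene blue 2122 [148.5 278.6] [ 294.   64. -150.] max z -119.0
scene blue 230 [227.  158.5] [559.  36. 114.] max z 116.0
scene blue 21 [221.  167.1] [536.  32.  99.] max z 103.0
scene blue 220 [396.7 180.2] [ 764. -312.  134.] max z 138.0
scene blue 67 [164.7 177.6] [467. 201.   8.] max z 12.0
scene blue 4837 [140.4 300.3] [ 294.  171. -380.] max z -263.0
scene blue 448 [330.2 213.5] [ 597. -263.  108.] max z 110.0
scene blue 84 [413.1 231. ] [ 704. -402.   81.] max z 84.0
scene blue 58 [443.8 236.4] [ 736. -455.   82.] max z 84.0
scene blue 69 [471.6 248.7] [ 745. -509.   82.] max z 84.0
scene blue 19 [148.  334.4] [ 295.  240. -650.] max z -640.0
scene orange 118 [2
[... 478 characters left out ...]
6. -108.   71.] max z 110.0
top blue 156 [338.2  93. ] [ 768. -311.  136.] max z 140.0
top blue 50 [394.  112.2] [ 740. -456.   84.] max z 87.0
top blue 34 [416.  110.4] [ 745. -509.   84.] max z 87.0
top blue 40 [373.2 126.8] [ 703. -403.   84.] max z 86.0
top blue 385 [316.4 165.9] [ 601. -262.  109.] max z 112.0
top blue 320 [188.  184.5] [555.  35. 115.] max z 118.0
top blue 88 [127.7 226.6] [464. 199.   9.] max z 14.0
top red 19 [178.5 137.3] [677.  68.  81.] max z 86.0
top purp 586 [252.3 183.2] [ 561. -112.  107.] max z 112.0
top yel 29 [ 76.5 148.8] [665. 342.   4.] max z 12.0
top yel 16 [130.3 186.7] [555. 175. 106.] max z 111.0
top yel 311 [150.2 197.2] [528. 129.  68.] max z 101.0
```

View pics/topz.png

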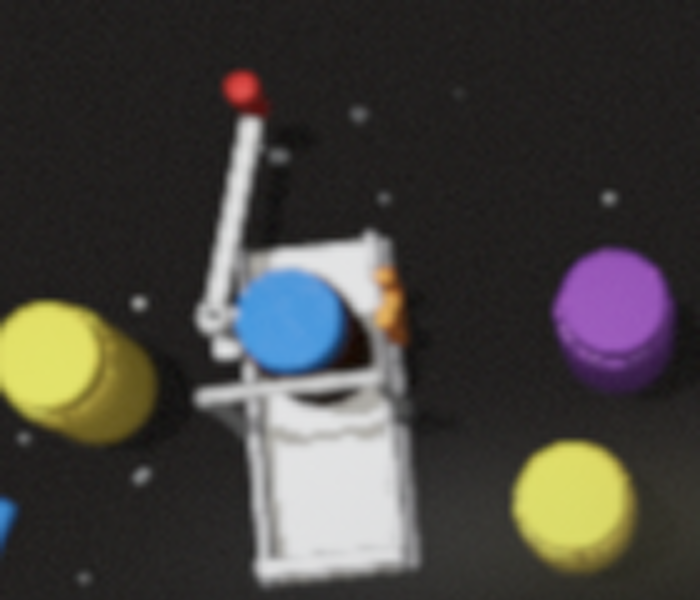

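View pics/scz.png

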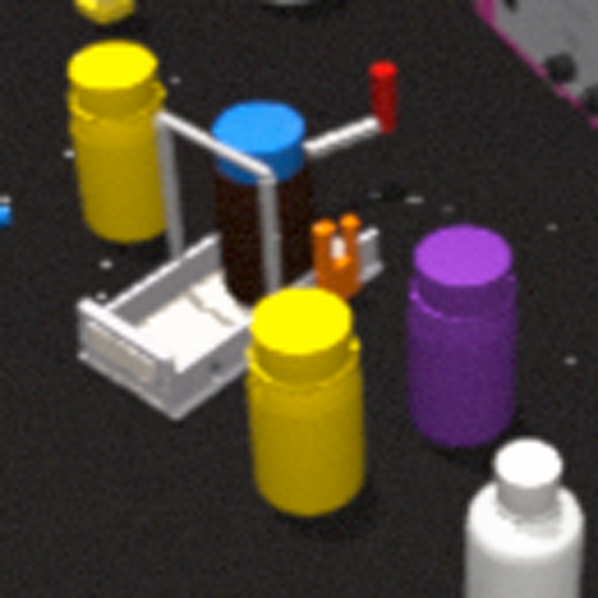

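Run:
```python
from h import *
d=pickle.load(open("f0.pkl","rb"))
f=d["top"];P=cloud(f)
sub=f["color"][120:250,130:270]
hsv=cv2.cvtColor(f["color"],cv2.COLOR_RGB2HSV)
g=(hsv[...,1]<60)&(hsv[...,2]>90)
v,u=np.mgrid[:384,:512]
reg=(u>160)&(u<222)&(v>128)&(v<245)
# bright gray region image sub-pixel edges: upsample and print wall profile rows
gray=cv2.cvtColor(f["color"],cv2.COLOR_RGB2GRAY)
for r in (175,205,215,225,232): print(r,gray[r,172:222])
for c in (188,195,202): print("col",c,gray[222:246,c])
# rod points
m=g&reg&(P[...,2]>105); print("rod px",m.sum())
for U,V in zip(u[m],v[m]): print((U,V),P[V,U].round(0),end=" ")
```

```text
175 [172 211 216 182 119 110 128 124 139 152 150 144 143 143 142 140 141 141
 145 150 153 158 172 192 212 223 227 227 227 227 224 212 196 182 170 148
 105  58  35  29  34  31  31  30  29  27  31  31  29  33]
205 [ 31  33  36  48  62  74  81 101 132 124 119 157 184 194 199 211 218 221
 223 225 223 220 220 219 220 217 207 197 195 195 195 192 184 177 178 186
 162 133 116  82  43  28  29  30  29  28  27  30  30  33]
215 [ 34  35  35  34  39  35  36  57 130 182 169 138 168 207 223 226 226 226
 226 226 226 226 226 226 226 225 225 225 225 225 225 225 225 225 223 216
 208 176 147 125  89  55  46  44  47  46  47  46  47  46]
225 [ 38  40  38  40  40  40  42  42  71 140 183 169 143 170 207 221 225 224
 225 225 224 225 224 225 224 224 225 224 224 224 224 224 224 224 224 222
 217 206 177 148 126  88  60  53  53  54  54  56  52  53]
232 [ 39  41  41  40  41  42  43  45  84 155 201 209 207 208 211 215 218 219
 221 222 222 221 219 217 216 215 216 217 216 215 212 206 197 185 176 172
 171 166 144 130 138 113  72  52  51  53  53  53  53  52]
col 188 [225 224 224 225 224 223 222 221 218 211 218 214 181
[... 5718 characters left out ...]
int64(172), np.int64(200)) [518.  70. 116.] (np.int64(173), np.int64(200)) [519.  70. 106.] (np.int64(171), np.int64(201)) [516.  74. 109.] (np.int64(179), np.int64(204)) [ 376. -132. 1144.] (np.int64(189), np.int64(208)) [ 376. -132. 1144.] (np.int64(190), np.int64(209)) [ 376. -132. 1144.] (np.int64(182), np.int64(210)) [ 376. -132. 1144.] (np.int64(188), np.int64(210)) [ 376. -132. 1144.] (np.int64(195), np.int64(212)) [ 376. -132. 1144.] (np.int64(191), np.int64(213)) [ 376. -132. 1144.] (np.int64(181), np.int64(215)) [ 376. -132. 1144.] (np.int64(211), np.int64(216)) [ 376. -132. 1144.] (np.int64(204), np.int64(223)) [ 376. -132. 1144.] (np.int64(206), np.int64(223)) [ 376. -132. 1144.]
```

Run:
```python
from h import *
d=pickle.load(open("f0.pkl","rb"))
f=d["top"]
gray=cv2.cvtColor(f["color"],cv2.COLOR_RGB2GRAY).astype(float)
# left wall outer edge
L=[]
for r in range(206,231):
    p=gray[r,172:184]; i=np.where(p>105)[0]
    i=i[0]; u=172+i-1+(105-p[i-1])/(p[i]-p[i-1]); L.append(plane(f,u,r,28)[:2])
L=np.array(L); k=np.polyfit(L[:,0],L[:,1],1); print("wall yaw",np.arctan(k[0]),"y at x=525",np.polyval(k,525)); print(L[::6].round(1))
hsv=cv2.cvtColor(f["color"],cv2.COLOR_RGB2HSV)
P=cloud(f); ok=f["range_z"]>0
v,u=np.mgrid[:384,:512]
m=(hsv[...,1]<70)&ok&(P[...,2]>112)&(P[...,2]<132)&(u>165)&(u<212)&(v>190)&(v<204)
V,U=np.where(m); pr=np.array([plane(f,a,b,122)[:2] for a,b in zip(U,V)])
k2=np.polyfit(pr[:,1],pr[:,0],1); print("rod yaw",-np.arctan(k2[0]),"y range",pr[:,1].min(),pr[:,1].max(), "x at 34",np.polyval(k2,34))
# front stop outer top edge z=42
F=[]
for c in range(186,208):
    p=gray[228:244,c]; i=np.where(p>130)[0][-1]; r=228+i+(p[i]-130)/(p[i]-p[i+1]); F.append(plane(f,c,r,42)[:2])
F=np.array(F); k3=np.polyfit(F[:,1],F[:,0],1); print("front yaw",-np.arctan(k3[0]),"x at y=34",np.polyval(k3,34), "y=26",np.polyval(k3,26))
for nm,z,uv in (("old",115,(188,184.5)),("new",109,(316.4,165.9))): print(nm,plane(f,*uv,z))
# circle of caps
for lo,hi,z in (((100,150,80),(125,255,255),0),((0,150,80),(5,255,255),0)):
  for a,c,mm in blobs(mask(f,lo,hi),10):
    if a>200 or c[0]<182 and c[1]<150:
        cn=cv2.findContours(mm.astype(np.uint8),0,2)[0][0]; print(a,c,cv2.minEnclosingCircle(cn))
        print("knob? z85",plane(f,*c,85),"z80",plane(f,*c,80))
f=d["scene"]; print("scene old cap top",plane(f,227,158.5,110),"new",plane(f,330.2,213.5,104), "knob",plane(f,253.1,149.9,70))
q=cloud(f)
for a,c,mm in blobs(mask(f,(0,180,100),(4,255,255))): print(a,c,[ (np.where(mm)[0].min(),np.where(mm)[0].max())])
```

```text
wall yaw 0.11908696824264671 y at x=525 71.62293342567875
[[515.   70. ]
 [500.1  68.3]
 [485.2  66.9]
 [470.4  65. ]
 [455.7  63.5]]
rod yaw 0.10948189314046243 y range -7.783699616372331 76.14054304512476 x at 34 524.3860435168837
front yaw 0.1164568938388975 x at y=34 442.73576560741293 y=26 443.67165549960424
old [554.00773077  35.0592229  115.        ]
new [ 600.37940745 -261.51314344  109.        ]
385 [316.41818182 165.93766234] ((316.2965087890625, 165.87208557128906), 11.20327377319336)
knob? z85 [ 605.4867738  -264.56862179   85.        ] z80 [ 606.56943161 -265.19664222   80.        ]
320 [187.975   184.45625] ((187.89393615722656, 183.8030242919922), 10.599778175354004)
knob? z85 [559.29655378  39.98165392  85.        ] z80 [560.16106274  40.79197453  80.        ]
52 [178.15384615 137.46153846] ((178.5, 138.0), 4.717090606689453)
knob? z85 [673.90951958  67.04668726  85.        ] z80 [675.3153268   67.98483159  80.        ]
scene old cap top [561.55915685  38.88284977 110.        ] new [ 598.27126297 -262.39735776  104.        ] knob [674.00230016  66.85905637  70.        ]
62 [253.12903226 149.88709677] [(np.int64(143), np.int64(158))]
```

Run:
```python
from h import *
d=pickle.load(open("f0.pkl","rb"))
for n in d:
  f=d[n];P=cloud(f);ok=f["range_z"]>0
  for nm,c,zt in (("old",(558,37),115),("new",(602,-262),109),("purple",(561,-115),110),("yR",(466,-108),110),("yL",(530,136),110)):
    m=ok&(np.hypot(P[...,0]-c[0],P[...,1]-c[1])<45)&(P[...,2]>zt-4)&(P[...,2]<zt+(4 if nm=="old" else 6))
    if nm=="old": m&=mask(f,(100,120,60),(125,255,255))>0
    q=P[m]; 
    if len(q)>5: print(n,nm,len(q),q.mean(0).round(1),((q.max(0)+q.min(0))/2).round(1),np.ptp(q,axis=0).round(0))
```

```text
scene old 176 [558.3  37.  114.5] [559.2  37.1 114.3] [46. 48.  6.]
scene new 281 [ 601.4 -261.2  108.6] [ 602.6 -260.6  108.4] [47. 47.  6.]
scene purple 226 [ 567.2 -111.9  108.6] [ 567.7 -111.3  109.1] [49. 48.  5.]
scene yR 253 [476.6 -93.7 108.7] [476.9 -92.6 108.5] [46. 48.  5.]
scene yL 152 [541.  149.3 108.7] [540.6 150.8 108.9] [49. 49.  6.]
top old 304 [555.9  37.3 115.1] [555.5  37.5 115. ] [43. 47.  8.]
top new 323 [ 601.2 -260.9  109.5] [ 601.3 -260.7  110.1] [46. 47.  9.]
top purple 320 [ 566.8 -111.6  109.4] [ 566.8 -111.8  110.2] [47. 46.  8.]
top yR 323 [476.3 -93.1 109.5] [475.7 -94.2 110.6] [46. 46.  9.]
top yL 313 [540.4 150.2 109.2] [540.7 150.9 109.9] [45. 46.  8.]
```

Run:
```python
from h import *
d=pickle.load(open("f0.pkl","rb"))
f=d["top"]
for r in (213,216,219,222,225,228): print(r,cv2.cvtColor(f["color"],cv2.COLOR_RGB2GRAY)[r,204:218])
ex=np.array([np.cos(.115),np.sin(.115)]);ey=np.array([-ex[1],ex[0]]);o=np.array([525,35.5])
for u,r in ((180.7,225),(183.2,225),(209.7,225),(211.6,225),(213.5,225),(215,225)):
    for z in (28,6,0):
        w=plane(f,u,r,z)[:2]-o; print(u,z,(w@ex).round(1),(w@ey).round(1),end=" | ")
    print()
f=d["scene"]; 
# orange catch
P=cloud(f)
for a,c,m in blobs(mask(f,(5,150,120),(18,255,255))):
    if c[0]<260:
        q=P[m]; q=q[f["range_z"][m]>0]; w=q[:,:2]-o; l=np.c_[w@ex,w@ey,q[:,2]]; print(np.percentile(l,[2,10,50,90,98],axis=0).round(1))
# old cap in lane
for p in ((558.5,37.2),):
    w=np.array(p)-o; print("old",w@ex,w@ey)
```

```text
213 [225 225 224 218 207 176 148 120  77  48  44  43  45  44]
216 [225 225 221 213 206 177 144 127  96  58  47  45  46  47]
219 [225 225 224 220 213 180 137 134 113  70  50  48  48  49]
222 [224 224 224 223 218 194 159 145 118  77  53  53  52  50]
225 [224 224 224 222 217 206 177 148 126  88  60  53  53  54]
228 [219 220 221 218 212 205 174 145 140 113  71  55  53  55]
180.7 28 -53.4 34.9 | 180.7 6 -51.1 38.5 | 180.7 0 -50.5 39.5 | 
183.2 28 -54.0 28.8 | 183.2 6 -51.8 32.3 | 183.2 0 -51.2 33.3 | 
209.7 28 -61.2 -35.9 | 209.7 6 -59.1 -33.7 | 209.7 0 -58.6 -33.1 | 
211.6 28 -61.7 -40.5 | 211.6 6 -59.7 -38.4 | 211.6 0 -59.1 -37.8 | 
213.5 28 -62.3 -45.2 | 213.5 6 -60.2 -43.1 | 213.5 0 -59.6 -42.6 | 
215 28 -62.7 -48.8 | 215 6 -60.6 -46.9 | 215 0 -60.0 -46.3 | 
[[ 3.480e+01 -4.480e+01 -1.000e-01]
 [ 3.620e+01 -4.350e+01  1.150e+01]
 [ 4.940e+01 -4.200e+01  3.250e+01]
 [ 6.180e+01 -3.570e+01  5.670e+01]
 [ 1.044e+02  1.170e+01  6.190e+01]]
old 33.47379464479546 -2.1552429278535685
```

```bash
cat >> h.py <<'E'
O=np.array([525,34.7]);YAW=.115
EX=np.array([np.cos(YAW),np.sin(YAW)]);EY=np.array([-EX[1],EX[0]])
def l2w(x,y): return O+x*EX+y*EY
def w2l(p): w=np.array(p[:2])-O; return np.array([w@EX,w@EY])
def st():
    from bench import get_state
    s=get_state(); R=s["eef_rot"]; p=s["tcp_pos"]
    print("t %.2f"%s["clock"],"tcp",p.round(1),"lane",w2l(p).round(1),"phi",np.degrees(np.arctan2(R[1,1],R[0,1])).round(2),"tiltz",R[:,2].round(3),"F",s["force"].round(1),"gap",round(s["finger_gap"],1),"q",s["joints"].round(2))
    return s
def go(x,y,z,phi=None,world=False):
    s=st(); t=np.r_[(x,y) if world else l2w(x,y),z]; R=s["eef_rot"]
    if phi is None: phi=np.degrees(YAW)+90
    p=np.radians(phi); Y=np.array([np.cos(p),np.sin(p),0]); Z=np.array([0,0,-1.]); T=np.c_[np.cross(Y,Z),Y,Z]
    rv=cv2.Rodrigues(R.T@T)[0].ravel()
    print("target",t.round(1)," delta cm in current tool",(R.T@(t-s["tcp_pos"])/10).round(2),"in target-tool axes",(T.T@(t-s["tcp_pos"])/10).round(2),"turn deg",np.degrees(rv).round(2))
E
python3 -c "
from h import *
go(88,0,200)"
```

```text
t 0.10 tcp [224.  583.2 230.8] lane [-236.   579.4] phi 68.98 tiltz [-0.    -0.001 -1.   ] F [-0.3  0.2  0.6] gap 85.6 q [ 1.1   0.49  1.56 -0.    1.09 -0.11]
target [612.4  44.8 200. ]  delta cm in current tool [-55.56 -36.33   3.11] in target-tool axes [-32.4  -57.94   3.08] turn deg [-6.00e-02 -2.00e-02 -2.76e+01]
```

Emit:
{"api": "servo_tool", "payload": {"delta_pos": [[0,0,0],[0,0,0],[0,0,0],[0,0,0],[-1.8,-3.22,0.17],[-1.8,-3.22,0.17],[-1.8,-3.22,0.17],[-1.8,-3.22,0.17],[-1.8,-3.22,0.17],[-1.8,-3.22,0.17]], "turn": [[0,0,-6.9],[0,0,-6.9],[0,0,-6.9],[0,0,-6.9],[0,0,0],[0,0,0],[0,0,0],[0,0,0],[0,0,0],[0,0,0]], "claw": [1,1,1,1,1,1,1,1,1,1]}}

```text
clock: 0.93
tcp_pos: [354.2, 402.3, 220.9]
eef_rot: [[-0.993, -0.115, -0.0], [-0.115, 0.993, -0.0], [0.0, -0.0, -1.0]]
force: [0.4, 1.0, 0.2]
finger_gap: 0.1
```

Emit:
{"api": "servo_tool", "payload": {"delta_pos": [[-1.8,-3.22,0.17],[-1.8,-3.22,0.17],[-1.8,-3.22,0.17],[-1.8,-3.22,0.17],[-1.8,-3.22,0.17],[-1.8,-3.22,0.17],[-1.8,-3.22,0.17],[-1.8,-3.22,0.17],[0,0,0],[0,0,0]], "turn": [[0,0,0],[0,0,0],[0,0,0],[0,0,0],[0,0,0],[0,0,0],[0,0,0],[0,0,0],[0,0,0],[0,0,0]], "claw": [1,1,1,1,1,1,1,1,1,1]}}

```text
clock: 1.77
tcp_pos: [526.7, 163.0, 206.9]
eef_rot: [[-0.994, -0.112, -0.001], [-0.112, 0.994, -0.0], [0.001, 0.0, -1.0]]
force: [0.5, 0.1, -0.9]
finger_gap: 0.1
```

```bash
python3 -c "
from h import *
go(88,0,200)"
```

```text
t 1.77 tcp [526.7 163.  206.9] lane [ 16.5 127.2] phi 96.4 tiltz [-0.001 -0.    -1.   ] F [ 0.5  0.1 -0.9] gap 0.1 q [ 0.18  0.41  1.77  0.    0.96 -1.5 ]
target [612.4  44.8 200. ]  delta cm in current tool [ -7.2  -12.7    0.68] in target-tool axes [ -7.15 -12.72   0.69] turn deg [ 0.   -0.06 -0.19]
```

Emit:
{"api": "servo_tool", "payload": {"delta_pos": [[-1.2,-2.12,0.11],[-1.2,-2.12,0.11],[-1.2,-2.12,0.11],[-1.2,-2.12,0.11],[-1.2,-2.12,0.11],[-1.2,-2.12,0.11],[0,0,0],[0,0,0],[0,0,0]], "turn": [[0,0,-0.2],[0,0,0],[0,0,0],[0,0,0],[0,0,0],[0,0,0],[0,0,0],[0,0,0],[0,0,0]], "claw": [1,1,1,1,1,1,1,1,1]}}

```text
clock: 2.52
tcp_pos: [611.8, 47.9, 200.7]
eef_rot: [[-0.993, -0.119, -0.001], [-0.119, 0.993, 0.0], [0.001, 0.0, -1.0]]
force: [-0.4, -0.3, -0.7]
finger_gap: -0.3
```

Run:
```python
from h import *
from bench import cams
go(88,0,200)
go(88,0,63)
d={}
for n in ("scene","top"):
    f=d[n]=cams.grab_frame(n); cv2.imwrite(f"pics/{n}1.png",f["color"][:,:,::-1])
pickle.dump(d,open("f1.pkl","wb"))
```

```text
t 2.52 tcp [611.8  47.9 200.7] lane [87.8  3.1] phi 96.83 tiltz [-0.001  0.    -1.   ] F [-0.4 -0.3 -0.7] gap -0.3 q [-0.03  0.51  1.62  0.    1.01 -1.72]
target [612.4  44.8 200. ]  delta cm in current tool [-0.02 -0.31  0.07] in target-tool axes [-0.02 -0.31  0.07] turn deg [ 0.02 -0.05  0.24]
t 2.52 tcp [611.8  47.9 200.7] lane [87.8  3.1] phi 96.83 tiltz [-0.001  0.    -1.   ] F [-0.4 -0.3 -0.7] gap -0.3 q [-0.03  0.51  1.62  0.    1.01 -1.72]
target [612.4  44.8  63. ]  delta cm in current tool [-0.03 -0.32 13.77] in target-tool axes [-0.02 -0.31 13.77] turn deg [ 0.02 -0.05  0.24]
```

View pics/scene1.png

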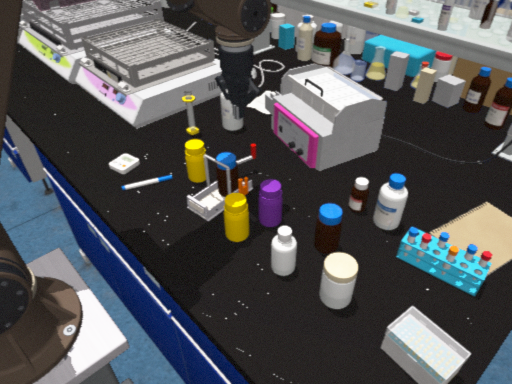

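View pics/top1.png

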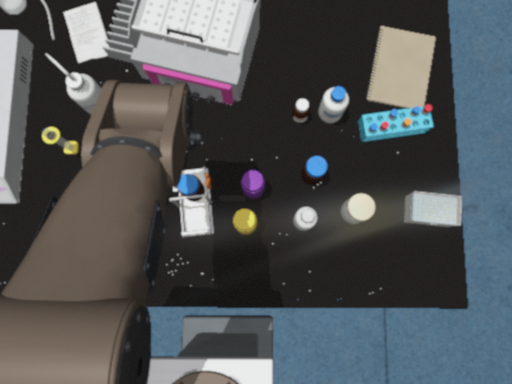

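Run:
```python
from h import *
d=pickle.load(open("f1.pkl","rb"))
for n in d: print(n,px(d[n],(611.8,47.9,200)),px(d[n],(611.8,47.9,400)))
f=d["scene"];cv2.imwrite("pics/z1.png",cv2.resize(f["color"][20:220,160:320,::-1],None,fx=3,fy=3,interpolation=cv2.INTER_CUBIC))
```

```text
scene (np.float64(238.5093175247309), np.float64(118.35968569052112)) (np.float64(234.74343725590649), np.float64(34.32299098460385))
top (np.float64(176.54739249065364), np.float64(150.97452546852423)) (np.float64(155.1562667560454), np.float64(122.26732561737235))
```

View pics/z1.png

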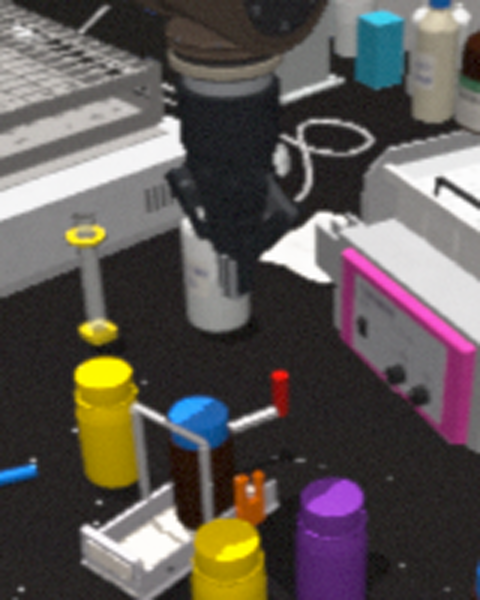

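Emit:
{"api": "servo_tool", "payload": {"delta_pos": [[0,-0.31,1],[0,0,3],[0,0,3],[0,0,3],[0,0,2.4],[0,0,1.1],[0,0,0],[0,0,0]], "turn": [[0,0,0.2],[0,0,0],[0,0,0],[0,0,0],[0,0,0],[0,0,0],[0,0,0],[0,0,0]], "claw": [1,1,1,1,1,1,1,1]}}

```text
clock: 3.28
tcp_pos: [613.0, 43.8, 66.1]
eef_rot: [[-0.993, -0.115, -0.0], [-0.115, 0.993, 0.0], [0.0, 0.0, -1.0]]
force: [0.5, -0.0, 0.1]
finger_gap: 0.0
```

```bash
python3 -c "
from h import *
go(16,0,66)"
```

```text
t 3.28 tcp [613.   43.8  66.1] lane [88.5 -1. ] phi 96.6 tiltz [-0.  0. -1.] F [ 0.5 -0.   0.1] gap 0.0 q [-0.04  0.68  1.73  0.    0.74 -1.72]
target [540.9  36.5  66. ]  delta cm in current tool [7.25 0.11 0.01] in target-tool axes [7.25 0.1  0.01] turn deg [ 0.01 -0.01  0.01]
```

Emit:
{"api": "servo_tool", "payload": {"delta_pos": [[0.5,0.1,0],[0.5,0,0],[0.4,0,0],[0.3,0,0],[0.3,0,0],[0.3,0,0],[0.3,0,0],[0.3,0,0],[0.3,0,0],[0.3,0,0]], "turn": [[0,0,0],[0,0,0],[0,0,0],[0,0,0],[0,0,0],[0,0,0],[0,0,0],[0,0,0],[0,0,0],[0,0,0]], "claw": [1,1,1,1,1,1,1,1,1,1]}}

```text
clock: 4.12
tcp_pos: [577.8, 40.5, 65.9]
eef_rot: [[-0.993, -0.115, 0.0], [-0.115, 0.993, 0.0], [-0.0, 0.0, -1.0]]
force: [1.0, 1.4, 0.9]
finger_gap: 0.5
```

Run:
```python
from h import *
from bench import cams
f=cams.grab_frame("scene")
go(16,0,66)
cv2.imwrite("pics/z2.png",cv2.resize(f["color"][100:260,160:320,::-1],None,fx=3.6,fy=3.6,interpolation=cv2.INTER_CUBIC))
```

```text
t 4.17 tcp [577.2  40.5  65.8] lane [52.6 -0.2] phi 96.58 tiltz [-0.001  0.    -1.   ] F [ 0.2 -0.3 -0.7] gap 0.1 q [-0.04  0.64  1.82  0.    0.68 -1.73]
target [540.9  36.5  66. ]  delta cm in current tool [ 3.66  0.02 -0.02] in target-tool axes [ 3.66  0.02 -0.02] turn deg [ 0.01 -0.04 -0.01]
```

View pics/z2.png

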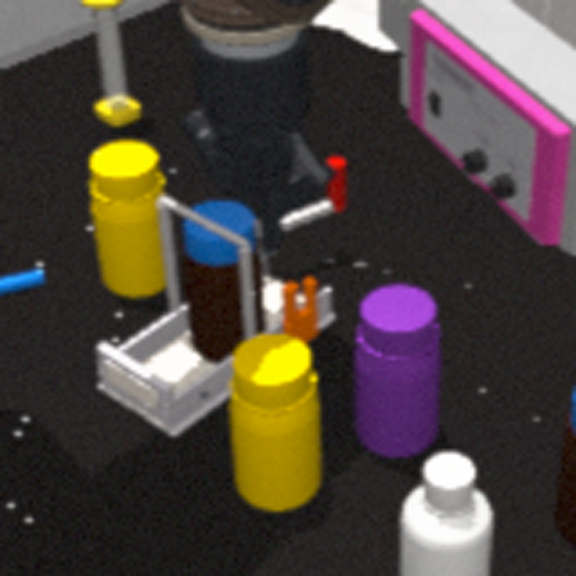

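Emit:
{"api": "servo_tool", "payload": {"delta_pos": [[0.3,0,0],[0.4,0,0],[0.4,0,0],[0.4,0,0],[0.4,0,0],[0.4,0,0],[0.4,0,0],[0.4,0,0],[0.3,0,0],[0.2,0,0]], "turn": [[0,0,0],[0,0,0],[0,0,0],[0,0,0],[0,0,0],[0,0,0],[0,0,0],[0,0,0],[0,0,0],[0,0,0]], "claw": [1,1,1,1,1,1,1,1,1,1]}}

```text
clock: 5.0
tcp_pos: [541.9, 36.4, 65.9]
eef_rot: [[-0.993, -0.115, -0.0], [-0.115, 0.993, 0.0], [0.0, 0.0, -1.0]]
force: [-0.2, -0.7, 0.2]
finger_gap: 0.4
```

Run:
```python
from h import *
from bench import cams
f=cams.grab_frame("scene")
go(16,0,66)
P=cloud(f);m=(mask(f,(100,120,60),(125,255,255))>0)&(f["range_z"]>0)&(abs(P[...,0]-510)<50)&(abs(P[...,1]-34)<45)&(P[...,2]>110)
q=P[m];print(len(q),q.mean(0),w2l(q.mean(0)),w2l((q.max(0)+q.min(0))/2),np.ptp(q,axis=0))
cv2.imwrite("pics/z3.png",cv2.resize(f["color"][100:260,160:320,::-1],None,fx=3.6,fy=3.6,interpolation=cv2.INTER_CUBIC))
```

```text
t 5.05 tcp [541.7  36.4  65.9] lane [16.8 -0.2] phi 96.58 tiltz [-0.  0. -1.] F [ 0.6  0.4 -0.5] gap -0.4 q [-0.05  0.6   1.91  0.    0.63 -1.74]
target [540.9  36.5  66. ]  delta cm in current tool [ 0.08  0.02 -0.01] in target-tool axes [ 0.08  0.02 -0.01] turn deg [ 0.01 -0.02 -0.01]
208 [502.26255803  29.92788185 114.43761489] [-23.13484102  -2.13155111] [-22.08484612  -0.77064204] [46.05868918 49.23805012  7.81190995]
```

View pics/z3.png

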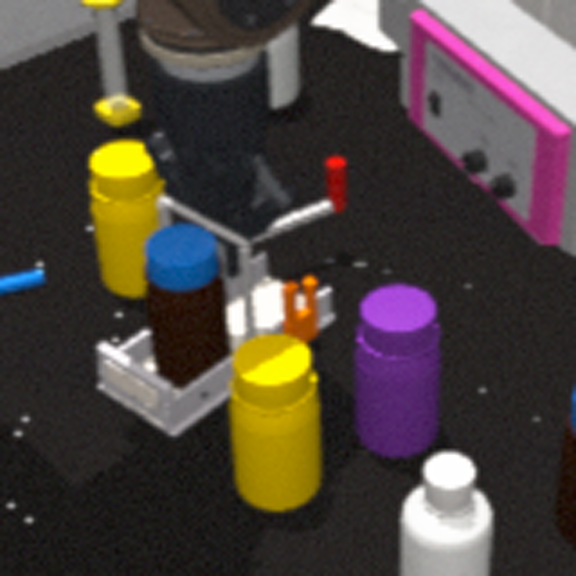

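Emit:
{"api": "servo_tool", "payload": {"delta_pos": [[-0.5,0,0],[-0.7,0,0],[0,0,-3],[0,0,-4],[0,0,-4],[0,0,-2.5],[2,0,0],[2,0,0],[1.2,0,0],[0,0,0]], "turn": [[0,0,0],[0,0,0],[0,0,0],[0,0,0],[0,0,0],[0,0,0],[0,0,0],[0,0,0],[0,0,0],[0,0,0]], "claw": [1,1,1,1,1,1,-1,-1,-1,-1]}}

```text
clock: 5.88
tcp_pos: [501.5, 31.9, 201.4]
eef_rot: [[-0.993, -0.115, -0.0], [-0.115, 0.993, 0.0], [0.0, 0.0, -1.0]]
force: [0.8, 0.4, 0.1]
finger_gap: 48.3
```

Emit:
{"api": "servo_tool", "payload": {"delta_pos": [[0,0,0],[0,0,0],[0,0,0]], "turn": [[0,0,0],[0,0,0],[0,0,0]], "claw": [-1,-1,-1]}}

```text
clock: 6.13
tcp_pos: [503.6, 31.9, 200.8]
eef_rot: [[-0.993, -0.115, 0.0], [-0.115, 0.993, 0.0], [-0.0, 0.0, -1.0]]
force: [0.6, -0.4, 0.1]
finger_gap: 83.5
```

Run:
```python
from h import *
go(-23.5,-1.3,64)
```

```text
t 6.13 tcp [503.6  31.9 200.8] lane [-21.6  -0.3] phi 96.58 tiltz [ 0.  0. -1.] F [ 0.6 -0.4  0.1] gap 83.5 q [-0.07  0.36  1.89  0.    0.9  -1.75]
target [501.8  30.7  64. ]  delta cm in current tool [ 0.19 -0.1  13.68] in target-tool axes [ 0.19 -0.1  13.68] turn deg [ 0.    0.02 -0.  ]
```

Emit:
{"api": "servo_tool", "payload": {"delta_pos": [[0.19,-0.1,1.6],[0,0,3],[0,0,3],[0,0,3],[0,0,2],[0,0,1],[0,0,0],[0,0,0]], "turn": [[0,0,0],[0,0,0],[0,0,0],[0,0,0],[0,0,0],[0,0,0],[0,0,0],[0,0,0]], "claw": [-1,-1,-1,-1,-1,-1,-1,-1]}}

```text
clock: 6.8
tcp_pos: [501.3, 30.7, 65.0]
eef_rot: [[-0.993, -0.115, -0.0], [-0.115, 0.993, 0.0], [0.0, 0.0, -1.0]]
force: [-0.7, 0.6, 0.2]
finger_gap: 85.5
```

Run:
```python
from h import *
from bench import cams
f=cams.grab_frame("scene")
go(-23.5,-1.3,64)
cv2.imwrite("pics/z4.png",cv2.resize(f["color"][100:260,160:320,::-1],None,fx=3.6,fy=3.6,interpolation=cv2.INTER_CUBIC))
```

```text
t 6.85 tcp [501.6  30.7  65.7] lane [-23.7  -1.3] phi 96.59 tiltz [ 0.001  0.    -1.   ] F [ 0.1 -0.1  0.9] gap 85.6 q [-0.07  0.57  2.01  0.    0.56 -1.76]
target [501.8  30.7  64. ]  delta cm in current tool [-0.02  0.    0.17] in target-tool axes [-0.02  0.    0.17] turn deg [-0.01  0.06  0.  ]
```

View pics/z4.png

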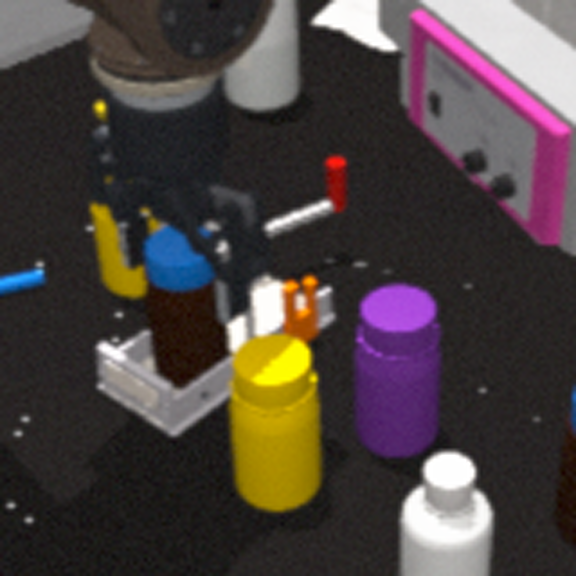

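Emit:
{"api": "servo_tool", "payload": {"delta_pos": [[0,0,0],[0,0,0],[0,0,0],[0,0,0],[0,0,0],[0,0,0]], "turn": [[0,0,0],[0,0,0],[0,0,0],[0,0,0],[0,0,0],[0,0,0]], "claw": [0.3,0.3,0.6,0.6,0.6,0.6]}}

```text
clock: 7.35
tcp_pos: [501.4, 30.6, 66.2]
eef_rot: [[-0.993, -0.115, 0.002], [-0.115, 0.993, -0.0], [-0.002, -0.0, -1.0]]
force: [-1.2, -0.2, 10.1]
finger_gap: 54.7
```

```bash
python3 -c "
from h import *
st()"
```

```text
t 7.35 tcp [501.4  30.6  66.2] lane [-23.9  -1.3] phi 96.59 tiltz [ 0.002 -0.    -1.   ] F [-1.2 -0.2 10.1] gap 54.7 q [-0.07  0.57  2.01  0.    0.56 -1.76]
```

Emit:
{"api": "servo_tool", "payload": {"delta_pos": [[0.2,0,0],[0.2,0,0],[0.2,0,0],[0.2,0,0],[0.2,0,0],[0.2,0,0],[0.1,0,0],[0.1,0,0],[0,0,0]], "turn": [[0,0,0],[0,0,0],[0,0,0],[0,0,0],[0,0,0],[0,0,0],[0,0,0],[0,0,0],[0,0,0]], "claw": [0.6,0.6,0.6,0.6,0.6,0.6,0.6,0.6,0.6]}}

```text
clock: 8.1
tcp_pos: [488.2, 28.9, 66.2]
eef_rot: [[-0.993, -0.115, 0.004], [-0.115, 0.993, -0.0], [-0.004, -0.001, -1.0]]
force: [2.4, 0.3, 7.2]
finger_gap: 54.8
```

```bash
python3 -c "
from h import *
st()"
```

```text
t 8.10 tcp [488.2  28.9  66.2] lane [-37.2  -1.5] phi 96.58 tiltz [ 0.004 -0.    -1.   ] F [2.4 0.3 7.2] gap 54.8 q [-0.08  0.55  2.05  0.    0.54 -1.76]
```

Emit:
{"api": "servo_tool", "payload": {"delta_pos": [[0.1,0,0],[0.1,0,0],[0,0,0]], "turn": [[0,0,0],[0,0,0],[0,0,0]], "claw": [0.6,0.6,0.6]}}

```text
clock: 8.35
tcp_pos: [486.3, 28.7, 66.3]
eef_rot: [[-0.993, -0.115, 0.004], [-0.115, 0.993, -0.0], [-0.004, -0.001, -1.0]]
force: [2.7, 0.3, 6.6]
finger_gap: 54.4
```

Emit:
{"api": "servo_tool", "payload": {"delta_pos": [[0.1,0,0],[0,0,0]], "turn": [[0,0,0],[0,0,0]], "claw": [0.6,0.6]}}

```text
clock: 8.52
tcp_pos: [485.3, 28.6, 66.3]
eef_rot: [[-0.993, -0.115, 0.004], [-0.115, 0.993, -0.0], [-0.004, -0.001, -1.0]]
force: [2.7, -0.1, 6.2]
finger_gap: 54.3
```

Lane x ≈ -40; continue with single steps.

Emit:
{"api": "servo_tool", "payload": {"delta_pos": [[0.1,0,0],[0,0,0]], "turn": [[0,0,0],[0,0,0]], "claw": [0.6,0.6]}}

```text
clock: 8.68
tcp_pos: [484.4, 28.5, 66.3]
eef_rot: [[-0.993, -0.115, 0.004], [-0.115, 0.993, -0.0], [-0.004, -0.001, -1.0]]
force: [2.3, 1.6, 7.5]
finger_gap: 54.7
```

Emit:
{"api": "servo_tool", "payload": {"delta_pos": [[0.1,0,0],[0,0,0]], "turn": [[0,0,0],[0,0,0]], "claw": [0.6,0.6]}}

```text
clock: 8.85
tcp_pos: [483.4, 28.4, 66.2]
eef_rot: [[-0.993, -0.115, 0.004], [-0.115, 0.993, -0.0], [-0.004, -0.001, -1.0]]
force: [2.3, 0.2, 7.3]
finger_gap: 54.9
```

Run:
```python
from h import *
from bench import cams
f=cams.grab_frame("scene")
st()
P=cloud(f);m=(mask(f,(100,120,60),(125,255,255))>0)&(f["range_z"]>0)&(abs(P[...,0]-490)<50)&(abs(P[...,1]-34)<45)&(P[...,2]>110)
q=P[m];print(len(q),w2l(q.mean(0)),w2l((q.max(0)+q.min(0))/2),np.ptp(q,axis=0))
cv2.imwrite("pics/z5.png",cv2.resize(f["color"][140:240,160:280,::-1],None,fx=5,fy=5,interpolation=cv2.INTER_CUBIC))
```

```text
t 8.90 tcp [483.4  28.4  66.2] lane [-42.1  -1.5] phi 96.58 tiltz [ 0.004 -0.    -1.   ] F [ 2.1 -0.   7.9] gap 54.5 q [-0.08  0.55  2.06  0.    0.53 -1.76]
147 [-48.69401173  -6.29281418] [-41.66719664  -7.08549913] [46.40034655 64.47460848 38.6005608 ]
```

View pics/z5.png

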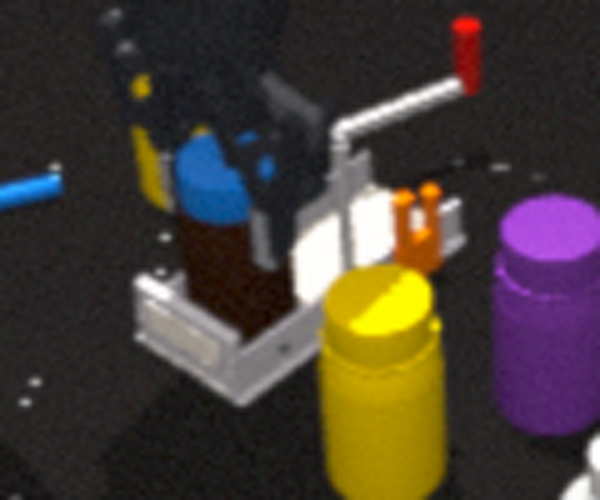

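Close to the stop but no contact force yet; keep creeping.

Emit:
{"api": "servo_tool", "payload": {"delta_pos": [[0.1,0,0],[0,0,0]], "turn": [[0,0,0],[0,0,0]], "claw": [0.6,0.6]}}

```text
clock: 9.07
tcp_pos: [482.4, 28.3, 66.3]
eef_rot: [[-0.993, -0.115, 0.004], [-0.115, 0.993, -0.0], [-0.004, -0.001, -1.0]]
force: [2.9, 0.1, 7.4]
finger_gap: 54.2
```

Emit:
{"api": "servo_tool", "payload": {"delta_pos": [[0.1,0,0],[0,0,0]], "turn": [[0,0,0],[0,0,0]], "claw": [0.6,0.6]}}

```text
clock: 9.23
tcp_pos: [481.7, 28.2, 66.3]
eef_rot: [[-0.993, -0.114, 0.005], [-0.114, 0.993, -0.0], [-0.005, -0.001, -1.0]]
force: [3.8, 0.4, 7.4]
finger_gap: 54.9
```

Emit:
{"api": "servo_tool", "payload": {"delta_pos": [[0.05,0,0],[0,0,0]], "turn": [[0,0,0],[0,0,0]], "claw": [0.6,0.6]}}

```text
clock: 9.4
tcp_pos: [481.6, 28.2, 66.3]
eef_rot: [[-0.993, -0.114, 0.006], [-0.114, 0.993, -0.0], [-0.006, -0.001, -1.0]]
force: [4.2, 1.4, 5.4]
finger_gap: 54.9
```

Emit:
{"api": "servo_tool", "payload": {"delta_pos": [[0.05,0,0],[0,0,0]], "turn": [[0,0,0],[0,0,0]], "claw": [0.6,0.6]}}

```text
clock: 9.57
tcp_pos: [481.4, 28.1, 66.4]
eef_rot: [[-0.993, -0.114, 0.007], [-0.114, 0.993, -0.0], [-0.007, -0.001, -1.0]]
force: [6.9, 2.8, 5.7]
finger_gap: 54.8
```

Emit:
{"api": "servo_tool", "payload": {"delta_pos": [[0,0,0],[0,0,0],[0,0,0],[0,0,0],[0,0,0]], "turn": [[0,0,0],[0,0,0],[0,0,0],[0,0,0],[0,0,0]], "claw": [0.2,0,-1,-1,-1]}}

```text
clock: 9.98
tcp_pos: [478.7, 28.1, 65.1]
eef_rot: [[-0.993, -0.115, -0.0], [-0.115, 0.993, 0.0], [0.0, 0.0, -1.0]]
force: [-0.2, -0.0, 1.0]
finger_gap: 85.1
```

Emit:
{"api": "servo_tool", "payload": {"delta_pos": [[0,0,-1],[0,0,-3],[0,0,-4],[0,0,-4],[0,0,-4],[-1,-3.7,0],[-1,-3.7,0],[-1,-3.7,0],[-1,-3.7,0]], "turn": [[0,0,0],[0,0,0],[0,0,0],[0,0,0],[0,0,0],[0,0,0],[0,0,0],[0,0,0],[0,0,0]], "claw": [-1,-1,-1,-1,-1,-1,-1,-1,-1]}}

```text
clock: 10.73
tcp_pos: [535.8, -115.8, 225.3]
eef_rot: [[-0.993, -0.115, 0.0], [-0.115, 0.993, -0.0], [-0.0, -0.0, -1.0]]
force: [0.9, -0.1, 0.1]
finger_gap: 85.0
```

Run:
```python
from h import *
from bench import cams
d={}
for n in ("scene","top"):
    f=d[n]=cams.grab_frame(n)
    P=cloud(f);m=(mask(f,(100,120,60),(125,255,255))>0)&(f["range_z"]>0)&(abs(P[...,0]-490)<60)&(abs(P[...,1]-34)<45)&(abs(P[...,2]-115)<5)
    q=P[m]
    if len(q):print(n,len(q),w2l(q.mean(0)),w2l((q.max(0)+q.min(0))/2),np.ptp(q,axis=0))
pickle.dump(d,open("f2.pkl","wb"))
go(601.8,-260.9,200,90,world=True)
a=cv2.resize(d["scene"]["color"][130:240,160:290,::-1],(400,340),interpolation=cv2.INTER_CUBIC)
b=cv2.resize(d["top"]["color"][130:245,140:275,::-1],(400,340),interpolation=cv2.INTER_CUBIC)
cv2.imwrite("pics/z6.png",np.hstack([a,b]))
```

```text
scene 220 [-42.10337956  -4.13168439] [-40.4724752   -1.75107056] [47.40118636 49.98988841  7.4587587 ]
t 10.83 tcp [ 536.9 -118.5  224.5] lane [  -5.8 -153.5] phi 96.38 tiltz [ 0.    -0.001 -1.   ] F [-0.5  0.4 -0.9] gap 85.8 q [-0.34  0.39  1.75 -0.    1.   -2.02]
target [ 601.8 -260.9  200. ]  delta cm in current tool [ -4.87 -14.87   2.47] in target-tool axes [ -6.49 -14.24   2.45] turn deg [-0.04  0.03  6.38]
```

View pics/z6.png

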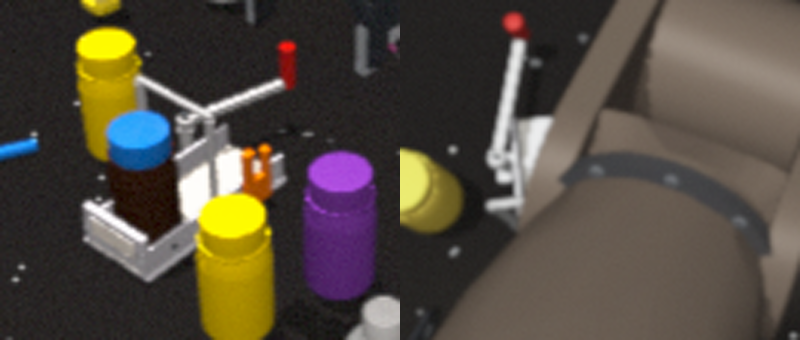

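Emit:
{"api": "servo_tool", "payload": {"delta_pos": [[-0.81,-2.48,0.4],[-0.81,-2.48,0.4],[-0.81,-2.48,0.4],[-0.81,-2.48,0.4],[-0.81,-2.48,0.4],[-0.82,-2.47,0.4],[0,0,0],[0,0,0]], "turn": [[0,0,0],[0,0,0],[0,0,0],[0,0,0],[0,0,0],[0,0,0],[0,0,0],[0,0,0]], "claw": [-1,-1,-1,-1,-1,-1,-1,-1]}}

```text
clock: 11.5
tcp_pos: [600.7, -256.7, 199.9]
eef_rot: [[-0.994, -0.114, -0.002], [-0.114, 0.994, 0.001], [0.001, 0.001, -1.0]]
force: [-0.2, 0.3, 0.7]
finger_gap: 85.8
```

Run:
```python
from h import *
go(601.8,-260.9,61,96.6,world=True)
```

```text
t 11.50 tcp [ 600.7 -256.7  199.9] lane [  41.8 -298.2] phi 96.52 tiltz [-0.002  0.001 -1.   ] F [-0.2  0.3  0.7] gap 85.8 q [-0.5   0.56  1.52  0.    1.06 -2.19]
target [ 601.8 -260.9   61. ]  delta cm in current tool [-0.08 -0.45 13.89] in target-tool axes [-0.06 -0.43 13.89] turn deg [ 0.07 -0.09 -0.08]
```

Emit:
{"api": "servo_tool", "payload": {"delta_pos": [[0,-0.4,0.3],[0,0,2.6],[0,0,3],[0,0,3],[0,0,3],[0,0,1.5],[0,0,0.5],[0,0,0],[0,0,0]], "turn": [[0,0,0],[0,0,0],[0,0,0],[0,0,0],[0,0,0],[0,0,0],[0,0,0],[0,0,0],[0,0,0]], "claw": [-1,-1,-1,-1,-1,-1,-1,-1,-1]}}

```text
clock: 12.25
tcp_pos: [601.9, -260.1, 62.9]
eef_rot: [[-0.993, -0.115, 0.001], [-0.115, 0.993, -0.0], [-0.001, -0.001, -1.0]]
force: [0.4, -0.7, -0.1]
finger_gap: 85.2
```

Run:
```python
from h import *
go(601.8,-260.9,61,96.6,world=True)
```

```text
t 12.25 tcp [ 601.9 -260.1   62.9] lane [  42.6 -301.7] phi 96.62 tiltz [ 0.001 -0.    -1.   ] F [ 0.4 -0.7 -0.1] gap 85.2 q [-0.51  0.72  1.62  0.    0.8  -2.2 ]
target [ 601.8 -260.9   61. ]  delta cm in current tool [ 0.02 -0.08  0.19] in target-tool axes [ 0.02 -0.08  0.19] turn deg [-0.03  0.05  0.02]
```

Emit:
{"api": "servo_tool", "payload": {"delta_pos": [[0,-0.1,0.1],[0,0,0],[0,0,0],[0,0,0],[0,0,0],[0,0,0],[0,0,0]], "turn": [[0,0,0],[0,0,0],[0,0,0],[0,0,0],[0,0,0],[0,0,0],[0,0,0]], "claw": [-1,0.3,0.3,0.6,0.6,0.6,0.6]}}

```text
clock: 12.83
tcp_pos: [602.0, -261.5, 62.0]
eef_rot: [[-0.993, -0.115, 0.001], [-0.115, 0.993, -0.0], [-0.001, -0.001, -1.0]]
force: [-1.5, 2.4, 7.4]
finger_gap: 54.8
```

Emit:
{"api": "servo_tool", "payload": {"delta_pos": [[0,0,-0.5],[0,0,-1.5],[0,0,-3],[0,0,-3],[0,0,-3],[0,0,-2],[0,0,-1],[0,0,0],[0,0,0]], "turn": [[0,0,0],[0,0,0],[0,0,0],[0,0,0],[0,0,0],[0,0,0],[0,0,0],[0,0,0],[0,0,0]], "claw": [0.6,0.6,0.6,0.6,0.6,0.6,0.6,0.6,0.6]}}

```text
clock: 13.58
tcp_pos: [601.3, -261.2, 200.2]
eef_rot: [[-0.993, -0.115, -0.001], [-0.115, 0.993, 0.0], [0.0, 0.0, -1.0]]
force: [-0.2, 0.2, -2.9]
finger_gap: 54.5
```

Run:
```python
from h import *
from bench import cams
f=cams.grab_frame("scene")
go(46,-1.3,205)
cv2.imwrite("pics/z7.png",f["color"][:,:,::-1])
```

```text
t 13.63 tcp [ 601.1 -261.1  199.4] lane [  41.7 -302.6] phi 96.58 tiltz [-0.002  0.001 -1.   ] F [ 0.3  0.1 -2.9] gap 55.0 q [-0.51  0.57  1.51  0.    1.07 -2.2 ]
target [570.8  38.7 205. ]  delta cm in current tool [-0.43 30.13 -0.52] in target-tool axes [-0.43 30.13 -0.56] turn deg [ 0.07 -0.1  -0.01]
```

View pics/z7.png

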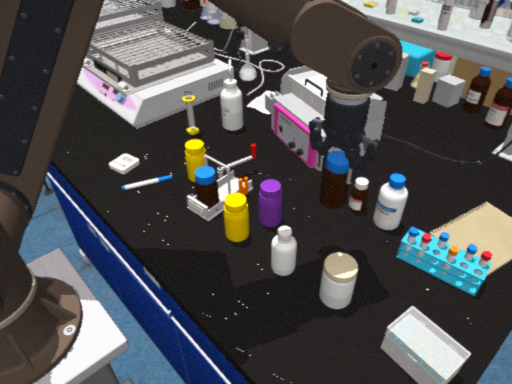

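Emit:
{"api": "servo_tool", "payload": {"delta_pos": [[0,1.5,-0.3],[0,2.5,-0.2],[0,3,0],[0,3,0],[0,3,0],[-0.2,3,0],[-0.2,3,0],[0,3,0],[0,3,0],[0,2,0]], "turn": [[0,0,0],[0,0,0],[0,0,0],[0,0,0],[0,0,0],[0,0,0],[0,0,0],[0,0,0],[0,0,0],[0,0,0]], "claw": [0.6,0.6,0.6,0.6,0.6,0.6,0.6,0.6,0.6,0.6]}}

```text
clock: 14.47
tcp_pos: [573.3, 10.2, 204.6]
eef_rot: [[-0.993, -0.116, -0.003], [-0.116, 0.993, 0.001], [0.003, 0.001, -1.0]]
force: [0.4, 0.3, -1.8]
finger_gap: 54.6
```

Emit:
{"api": "servo_tool", "payload": {"delta_pos": [[0,1.5,0],[0,1,0],[0,0.5,0],[0,0,0],[0,0,0],[0,0,0]], "turn": [[0,0,0],[0,0,0],[0,0,0],[0,0,0],[0,0,0],[0,0,0]], "claw": [0.6,0.6,0.6,0.6,0.6,0.6]}}

```text
clock: 14.97
tcp_pos: [571.3, 36.3, 205.7]
eef_rot: [[-0.993, -0.114, -0.0], [-0.114, 0.993, -0.0], [0.0, -0.0, -1.0]]
force: [-0.4, -0.0, -1.4]
finger_gap: 54.8
```

Run:
```python
from h import *
go(46,-1.3,205)
```

```text
t 14.97 tcp [571.3  36.3 205.7] lane [46.2 -3.7] phi 96.54 tiltz [-0. -0. -1.] F [-0.4 -0.  -1.4] gap 54.8 q [-0.05  0.44  1.72 -0.    0.98 -1.74]
target [570.8  38.7 205. ]  delta cm in current tool [0.02 0.24 0.07] in target-tool axes [0.02 0.24 0.07] turn deg [-0.   -0.01 -0.05]
```

Emit:
{"api": "servo_tool", "payload": {"delta_pos": [[0,0.24,1],[0,0,2.5],[0,0,2.5],[0,0,2],[0,0,1.2],[0,0,0],[0,0,0]], "turn": [[0,0,0],[0,0,0],[0,0,0],[0,0,0],[0,0,0],[0,0,0],[0,0,0]], "claw": [0.6,0.6,0.6,0.6,0.6,0.6,0.6]}}

```text
clock: 15.55
tcp_pos: [570.8, 39.1, 113.2]
eef_rot: [[-0.993, -0.114, -0.001], [-0.114, 0.993, 0.0], [0.001, 0.0, -1.0]]
force: [-0.2, 0.8, -2.1]
finger_gap: 54.5
```

Run:
```python
from h import *
from bench import cams
d={}
for n in ("scene","top"): d[n]=cams.grab_frame(n)
pickle.dump(d,open("f3.pkl","wb"))
go(46,-1.3,67)
a=cv2.resize(d["scene"]["color"][130:240,170:280,::-1],(400,400),interpolation=cv2.INTER_CUBIC)
b=cv2.resize(d["top"]["color"][140:250,130:240,::-1],(400,400),interpolation=cv2.INTER_CUBIC)
cv2.imwrite("pics/z8.png",np.hstack([a,b]))
```

```text
t 15.65 tcp [571.4  39.2 114.6] lane [46.6 -0.8] phi 96.56 tiltz [ 0.001  0.    -1.   ] F [-0.  -0.1 -2.1] gap 54.9 q [-0.05  0.56  1.81  0.    0.77 -1.73]
target [570.8  38.7  67. ]  delta cm in current tool [ 0.07 -0.05  4.76] in target-tool axes [ 0.06 -0.05  4.76] turn deg [-0.01  0.07 -0.03]
```

View pics/z8.png

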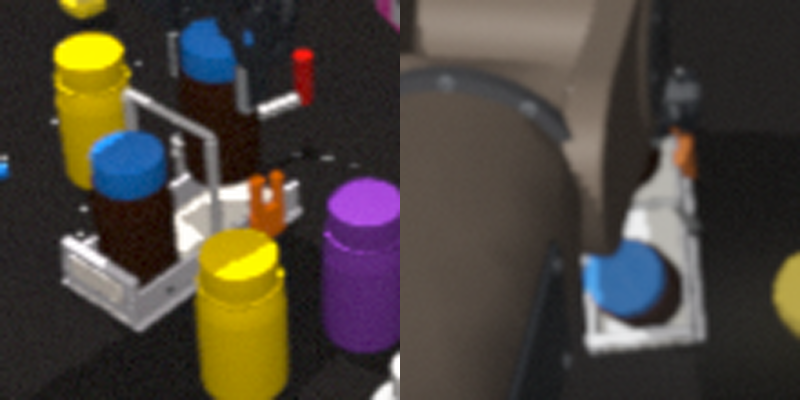

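Emit:
{"api": "servo_tool", "payload": {"delta_pos": [[0,0,1],[0,0,1],[0,0,0.6],[0,0,0.4],[0,0,0]], "turn": [[0,0,0],[0,0,0],[0,0,0],[0,0,0],[0,0,0]], "claw": [0.6,0.6,0.6,0.6,0.6]}}

```text
clock: 16.07
tcp_pos: [570.5, 39.5, 82.8]
eef_rot: [[-0.993, -0.115, -0.002], [-0.115, 0.993, 0.0], [0.002, 0.0, -1.0]]
force: [-0.5, 0.2, -2.2]
finger_gap: 54.8
```

Emit:
{"api": "servo_tool", "payload": {"delta_pos": [[0,0,0.3],[0,0,0.3],[0,0,0]], "turn": [[0,0,0],[0,0,0],[0,0,0]], "claw": [0.6,0.6,0.6]}}

```text
clock: 16.32
tcp_pos: [570.8, 39.5, 77.5]
eef_rot: [[-0.993, -0.115, -0.0], [-0.115, 0.993, 0.0], [0.0, 0.0, -1.0]]
force: [0.2, 0.4, -2.0]
finger_gap: 54.5
```

Emit:
{"api": "servo_tool", "payload": {"delta_pos": [[0,0,0.3],[0,0,0.3],[0,0,0.2],[0,0,0],[0,0,0]], "turn": [[0,0,0],[0,0,0],[0,0,0],[0,0,0],[0,0,0]], "claw": [0.6,0.6,0.6,0.6,0.6]}}

```text
clock: 16.73
tcp_pos: [570.9, 39.5, 69.8]
eef_rot: [[-0.993, -0.115, -0.0], [-0.115, 0.993, 0.0], [0.0, 0.0, -1.0]]
force: [-0.8, -0.1, -1.2]
finger_gap: 54.9
```

Emit:
{"api": "servo_tool", "payload": {"delta_pos": [[0,0,0.1],[0,0,0]], "turn": [[0,0,0],[0,0,0]], "claw": [0.6,0.6]}}

```text
clock: 16.9
tcp_pos: [571.0, 39.5, 68.8]
eef_rot: [[-0.993, -0.115, 0.0], [-0.115, 0.993, 0.0], [-0.0, 0.0, -1.0]]
force: [0.2, -0.1, -2.4]
finger_gap: 54.4
```

Emit:
{"api": "servo_tool", "payload": {"delta_pos": [[0,0,0.1],[0,0,0]], "turn": [[0,0,0],[0,0,0]], "claw": [0.6,0.6]}}

```text
clock: 17.07
tcp_pos: [571.1, 39.5, 68.1]
eef_rot: [[-0.993, -0.115, 0.001], [-0.115, 0.993, 0.0], [-0.001, 0.0, -1.0]]
force: [-0.0, -0.1, -0.2]
finger_gap: 54.7
```

Emit:
{"api": "servo_tool", "payload": {"delta_pos": [[0,0,0.05],[0,0,0]], "turn": [[0,0,0],[0,0,0]], "claw": [0.6,0.6]}}

```text
clock: 17.23
tcp_pos: [571.3, 39.5, 68.0]
eef_rot: [[-0.993, -0.115, 0.001], [-0.115, 0.993, 0.0], [-0.001, -0.0, -1.0]]
force: [-0.7, 1.3, 6.4]
finger_gap: 54.7
```

Emit:
{"api": "servo_tool", "payload": {"delta_pos": [[0,0,0],[0,0,0],[0,0,0],[0,0,0],[0,0,-1],[0,0,-2.5],[0,0,-3],[0,0,-3],[0,0,-3],[0,0,-1]], "turn": [[0,0,0],[0,0,0],[0,0,0],[0,0,0],[0,0,0],[0,0,0],[0,0,0],[0,0,0],[0,0,0],[0,0,0]], "claw": [0.2,0,-1,-1,-1,-1,-1,-1,-1,-1]}}

```text
clock: 18.07
tcp_pos: [572.1, 39.4, 207.2]
eef_rot: [[-0.993, -0.115, 0.006], [-0.115, 0.993, -0.0], [-0.006, -0.001, -1.0]]
force: [0.7, 0.3, 1.5]
finger_gap: 85.6
```

Emit:
{"api": "servo_tool", "payload": {"delta_pos": [[-1,0,0],[-2,0,0],[-2,0,0],[-1,0,0],[0,0,0],[0,0,0],[0,0,0]], "turn": [[0,0,0],[0,0,0],[0,0,0],[0,0,0],[0,0,0],[0,0,0],[0,0,0]], "claw": [1,1,1,1,1,1,1]}}

```text
clock: 18.65
tcp_pos: [629.9, 46.3, 201.5]
eef_rot: [[-0.993, -0.115, -0.002], [-0.115, 0.993, 0.0], [0.002, 0.0, -1.0]]
force: [0.2, -0.4, 0.9]
finger_gap: 0.7
```

Run:
```python
from h import *
from bench import cams
d={}
for n in ("scene","top"):
    f=d[n]=cams.grab_frame(n)
    P=cloud(f);L=(P[...,:2]-O)@np.c_[EX,EY]
    for c in (-42,46):
        m=(mask(f,(100,120,60),(125,255,255))>0)&(f["range_z"]>0)&(abs(L[...,0]-c)<35)&(abs(L[...,1])<35)&(abs(P[...,2]-115)<5)
        q=P[m]
        if len(q):print(n,len(q),w2l(q.mean(0)),w2l((q.max(0)+q.min(0))/2),np.ptp(q,axis=0),q[:,2].mean())
go(100,-1,66)
cv2.imwrite("pics/z9.png",cv2.resize(d["scene"]["color"][130:240,170:280,::-1],(550,550),interpolation=cv2.INTER_CUBIC))
```

```text
scene 220 [-42.04667252  -4.03751337] [-41.14697683  -1.93446623] [48.47539943 49.63015888  7.32915375] 114.3710936483077
scene 189 [46.21678524 -1.96951625] [48.41297411 -1.14388965] [47.76278425 46.11059717  6.93671057] 114.42838177330003
top 317 [-43.59153517  -3.41945823] [-44.12721166  -3.32420725] [41.52193935 45.73953132  7.80547544] 114.96645798974848
top 318 [45.36547596 -1.42129295] [45.81576948 -0.32917906] [45.52155105 45.806855    9.72996306] 115.17832460866899
t 18.75 tcp [629.9  46.3 202.1] lane [105.6  -0.5] phi 96.58 tiltz [-0.001  0.    -1.   ] F [-0.3  0.1  0.1] gap -0.0 q [-0.03  0.53  1.57  0.    1.04 -1.72]
target [624.5  45.2  66. ]  delta cm in current tool [ 0.55 -0.05 13.61] in target-tool axes [ 0.56 -0.05 13.61] turn deg [ 0.01 -0.04 -0.01]
```

View pics/z9.png

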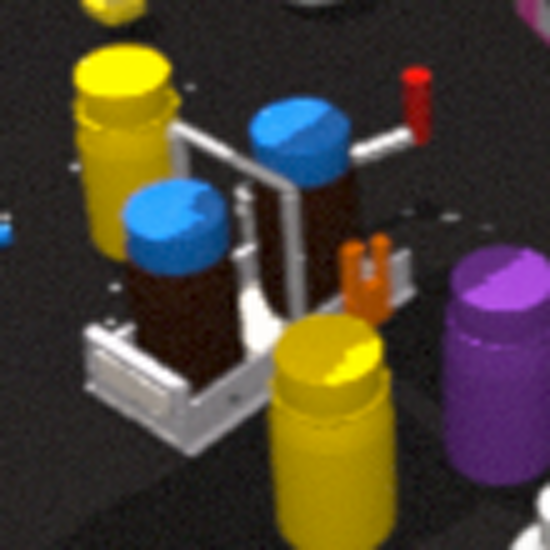

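Emit:
{"api": "servo_tool", "payload": {"delta_pos": [[0,0,2],[0,0,3.5],[0,0,3.5],[0,0,3],[0,0,1.6],[0,0,0],[1,0,0],[0.6,0,0],[0.3,0,0],[0.3,0,0]], "turn": [[0,0,0],[0,0,0],[0,0,0],[0,0,0],[0,0,0],[0,0,0],[0,0,0],[0,0,0],[0,0,0],[0,0,0]], "claw": [1,1,1,1,1,1,1,1,1,1]}}

```text
clock: 19.58
tcp_pos: [608.9, 43.7, 67.7]
eef_rot: [[-0.993, -0.115, 0.002], [-0.115, 0.993, 0.0], [-0.002, -0.0, -1.0]]
force: [1.6, -0.2, 0.5]
finger_gap: -0.0
```

Emit:
{"api": "servo_tool", "payload": {"delta_pos": [[0.3,0,0],[0.3,0,0],[0.3,0,0],[0.3,0,0],[0.3,0,0],[0.3,0,0],[0.3,0,0],[0.2,0,0],[0,0,0]], "turn": [[0,0,0],[0,0,0],[0,0,0],[0,0,0],[0,0,0],[0,0,0],[0,0,0],[0,0,0],[0,0,0]], "claw": [1,1,1,1,1,1,1,1,1]}}

```text
clock: 20.33
tcp_pos: [585.3, 41.1, 66.3]
eef_rot: [[-0.993, -0.115, -0.001], [-0.115, 0.993, 0.0], [0.001, 0.0, -1.0]]
force: [-0.6, 0.0, 0.1]
finger_gap: 0.0
```

```bash
python3 -c "
from h import *
go(53,-1,66)"
```

```text
t 20.33 tcp [585.3  41.1  66.3] lane [60.7 -0.5] phi 96.58 tiltz [-0.001  0.    -1.   ] F [-0.6  0.   0.1] gap 0.0 q [-0.04  0.65  1.8   0.    0.69 -1.73]
target [577.8  39.8  66. ]  delta cm in current tool [ 0.77 -0.05  0.03] in target-tool axes [ 0.77 -0.05  0.03] turn deg [ 0.01 -0.03 -0.01]
```

Emit:
{"api": "servo_tool", "payload": {"delta_pos": [[0.2,0,0],[0.2,0,0],[0.1,0,0],[0,0,0]], "turn": [[0,0,0],[0,0,0],[0,0,0],[0,0,0]], "claw": [1,1,1,1]}}

```text
clock: 20.67
tcp_pos: [580.6, 40.6, 66.4]
eef_rot: [[-0.993, -0.115, -0.0], [-0.115, 0.993, 0.0], [0.0, 0.0, -1.0]]
force: [0.6, -0.2, -0.3]
finger_gap: 0.0
```

Emit:
{"api": "servo_tool", "payload": {"delta_pos": [[0.1,0,0],[0,0,0]], "turn": [[0,0,0],[0,0,0]], "claw": [1,1]}}

```text
clock: 20.83
tcp_pos: [579.8, 40.5, 66.4]
eef_rot: [[-0.993, -0.115, -0.0], [-0.115, 0.993, 0.0], [0.0, 0.0, -1.0]]
force: [0.8, -0.6, -0.2]
finger_gap: -0.0
```

Emit:
{"api": "servo_tool", "payload": {"delta_pos": [[0.1,0,0],[0,0,0]], "turn": [[0,0,0],[0,0,0]], "claw": [1,1]}}

```text
clock: 21.0
tcp_pos: [578.8, 40.4, 66.4]
eef_rot: [[-0.993, -0.115, -0.0], [-0.115, 0.993, 0.0], [0.0, 0.0, -1.0]]
force: [-0.2, 0.7, -0.4]
finger_gap: 0.0
```

Emit:
{"api": "servo_tool", "payload": {"delta_pos": [[0.05,0,0],[0,0,0]], "turn": [[0,0,0],[0,0,0]], "claw": [1,1]}}

```text
clock: 21.17
tcp_pos: [578.4, 40.3, 66.4]
eef_rot: [[-0.993, -0.115, 0.0], [-0.115, 0.993, 0.0], [-0.0, 0.0, -1.0]]
force: [-0.7, -0.0, -1.2]
finger_gap: 0.2
```

Run:
```python
from h import *
from bench import cams
go(53,-1,66)
f=cams.grab_frame("scene")
P=cloud(f);L=(P[...,:2]-O)@np.c_[EX,EY]
for c in (-42,14):
        m=(mask(f,(100,120,60),(125,255,255))>0)&(f["range_z"]>0)&(abs(L[...,0]-c)<28)&(abs(L[...,1])<35)&(abs(P[...,2]-115)<5)
        q=P[m]
        if len(q):print(len(q),w2l(q.mean(0)),w2l((q.max(0)+q.min(0))/2),np.ptp(q,axis=0),q[:,2].mean())
cv2.imwrite("pics/z10.png",cv2.resize(f["color"][130:240,170:280,::-1],(550,550),interpolation=cv2.INTER_CUBIC))
```

```text
t 21.17 tcp [578.4  40.3  66.4] lane [53.7 -0.6] phi 96.59 tiltz [ 0.  0. -1.] F [-0.7 -0.  -1.2] gap 0.2 q [-0.04  0.64  1.82  0.    0.68 -1.73]
target [577.8  39.8  66. ]  delta cm in current tool [ 0.07 -0.04  0.04] in target-tool axes [ 0.07 -0.04  0.04] turn deg [ 0.    0.01 -0.  ]
215 [-42.19647596  -4.37453035] [-40.57004785  -3.34684806] [46.65181129 46.81941851  7.32662678] 114.36193052346044
149 [15.66334721 -2.06315482] [14.31352756 -0.42995364] [46.35359062 44.72419468  7.13750285] 114.45366923439401
```

View pics/z10.png

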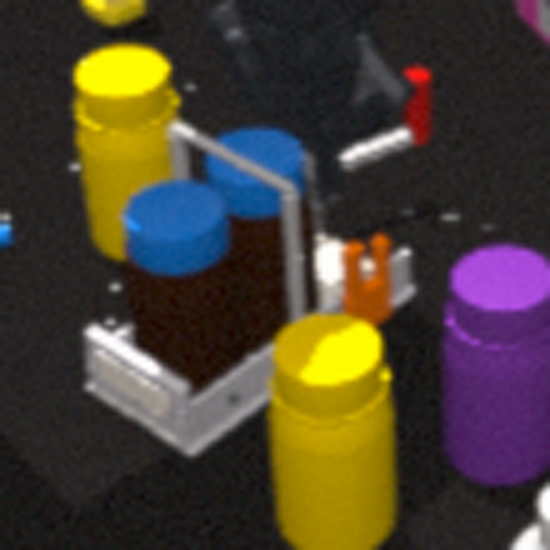

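Emit:
{"api": "servo_tool", "payload": {"delta_pos": [[0.05,0,0],[0,0,0]], "turn": [[0,0,0],[0,0,0]], "claw": [1,1]}}

```text
clock: 21.38
tcp_pos: [577.9, 40.3, 66.4]
eef_rot: [[-0.993, -0.115, 0.0], [-0.115, 0.993, 0.0], [-0.0, 0.0, -1.0]]
force: [0.6, 0.4, -0.0]
finger_gap: -0.2
```

Emit:
{"api": "servo_tool", "payload": {"delta_pos": [[0.05,0,0],[0,0,0]], "turn": [[0,0,0],[0,0,0]], "claw": [1,1]}}

```text
clock: 21.55
tcp_pos: [577.8, 40.2, 66.5]
eef_rot: [[-0.993, -0.115, 0.001], [-0.115, 0.993, 0.0], [-0.001, -0.0, -1.0]]
force: [3.3, 0.4, 0.0]
finger_gap: 0.1
```

Emit:
{"api": "servo_tool", "payload": {"delta_pos": [[0.05,0,0],[0,0,0]], "turn": [[0,0,0],[0,0,0]], "claw": [1,1]}}

```text
clock: 21.72
tcp_pos: [577.6, 40.1, 66.7]
eef_rot: [[-0.993, -0.115, 0.002], [-0.115, 0.993, 0.0], [-0.002, -0.0, -1.0]]
force: [4.2, 0.5, -0.1]
finger_gap: 0.2
```

Emit:
{"api": "servo_tool", "payload": {"delta_pos": [[0.05,0,0],[0,0,0]], "turn": [[0,0,0],[0,0,0]], "claw": [1,1]}}

```text
clock: 21.88
tcp_pos: [577.5, 40.1, 66.9]
eef_rot: [[-0.993, -0.115, 0.003], [-0.115, 0.993, 0.0], [-0.003, -0.0, -1.0]]
force: [7.0, 1.4, 0.9]
finger_gap: -0.1
```

Emit:
{"api": "servo_tool", "payload": {"delta_pos": [[-0.2,0,0],[-0.4,0,0],[-1,0,0],[0,0,-2],[0,0,-3],[0,0,-3],[0,0,-2],[-2.5,0,0],[-2.5,0,0],[-1.5,0,0]], "turn": [[0,0,0],[0,0,0],[0,0,0],[0,0,0],[0,0,5.5],[0,0,5.5],[0,0,5.4],[0,0,0],[0,0,0],[0,0,0]], "claw": [1,1,1,1,1,1,1,1,0.3,0.3]}}

```text
clock: 22.72
tcp_pos: [657.9, 30.5, 166.9]
eef_rot: [[-0.985, 0.171, 0.001], [0.171, 0.985, -0.0], [-0.001, 0.0, -1.0]]
force: [-0.1, 0.2, -0.1]
finger_gap: 23.4
```

Run:
```python
from h import *
from bench import cams
f0=pickle.load(open("f0.pkl","rb"))
for nm,f in (("old",f0["scene"]),("now",cams.grab_frame("scene"))):
  for a,c,m in blobs(mask(f,(0,180,60),(4,255,255))):
    if abs(c[0]-253)<12 and abs(c[1]-150)<12:
        vv,uu=np.where(m); print(nm,a,c,vv.min(),vv.max(),uu.min(),uu.max())
        print("z68",plane(f,*c,68)," top",plane(f,c[0]+.1,vv.min()+2,85))
        P=cloud(f)[m&(f["range_z"]>0)]; print(np.median(P,0))
go(674.5,67.2,150,80.2,world=True)
cv2.imwrite("pics/z11.png",cv2.resize(f["color"][60:240,170:350,::-1],(560,560),interpolation=cv2.INTER_CUBIC))
```

```text
old 63 [253.0952381  149.92063492] 143 158 250 255
z68 [675.8927288   69.01367179  68.        ]  top [675.38384109  67.63942197  85.        ]
[674.13786019  66.85927864  64.54510995]
now 68 [253.11764706 149.82352941] 143 158 250 255
z68 [676.25739105  69.32424765  68.        ]  top [675.42829183  67.59746875  85.        ]
[674.4351746   67.02749231  68.24943467]
t 22.77 tcp [659.4  30.  166.3] lane [132.9 -20.1] phi 80.15 tiltz [ 0.001 -0.    -1.   ] F [-2.5 -0.5 -1.2] gap 29.7 q [-0.05  0.6   1.54 -0.    1.   -1.45]
target [674.5  67.2 150. ]  delta cm in current tool [-0.85  3.92  1.63] in target-tool axes [-0.86  3.92  1.63] turn deg [ 0.    0.05 -0.05]
```

View pics/z11.png

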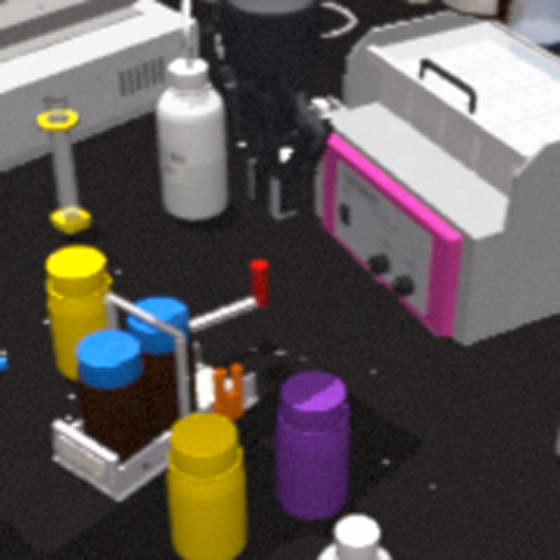

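```bash
python3 -c "
from h import *
go(676,68.8,110,81.2,world=True)"
```

```text
t 22.77 tcp [659.4  30.  166.3] lane [132.9 -20.1] phi 80.15 tiltz [ 0.001 -0.    -1.   ] F [-2.5 -0.5 -1.2] gap 29.7 q [-0.05  0.6   1.54 -0.    1.   -1.45]
target [676.   68.8 110. ]  delta cm in current tool [-0.97  4.11  5.63] in target-tool axes [-1.05  4.09  5.63] turn deg [ 0.    0.05 -1.05]
```

Emit:
{"api": "servo_tool", "payload": {"delta_pos": [[-0.3,1.3,0],[-0.4,1.5,0],[-0.3,1.3,0],[0,0,2],[0,0,2],[0,0,1.6],[0,0,0],[0,0,0],[0,0,0]], "turn": [[0,0,-1],[0,0,0],[0,0,0],[0,0,0],[0,0,0],[0,0,0],[0,0,0],[0,0,0],[0,0,0]], "claw": [0.3,0.3,0.3,0.3,0.3,0.3,0.3,0.3,0.3]}}

```text
clock: 23.52
tcp_pos: [673.1, 70.6, 111.4]
eef_rot: [[-0.988, 0.153, 0.001], [0.153, 0.988, 0.0], [-0.001, 0.0, -1.0]]
force: [0.9, -0.1, 1.1]
finger_gap: 29.4
```

Run:
```python
from h import *
from bench import cams
go(676,68.8,56,81.2,world=True)
d={n:cams.grab_frame(n) for n in ("scene","top")}
a=cv2.resize(d["scene"]["color"][100:180,210:290,::-1],(400,400),interpolation=cv2.INTER_CUBIC)
b=cv2.resize(d["top"]["color"][100:200,130:230,::-1],(400,400),interpolation=cv2.INTER_CUBIC)
cv2.imwrite("pics/z12.png",np.hstack([a,b]))
```

```text
t 23.52 tcp [673.1  70.6 111.4] lane [151.2  18.6] phi 81.23 tiltz [ 0.001  0.    -1.   ] F [ 0.9 -0.1  1.1] gap 29.4 q [ 0.01  0.69  1.53  0.    0.92 -1.41]
target [676.   68.8  56. ]  delta cm in current tool [-0.31 -0.13  5.54] in target-tool axes [-0.32 -0.13  5.54] turn deg [0.02 0.06 0.03]
```

View pics/z12.png

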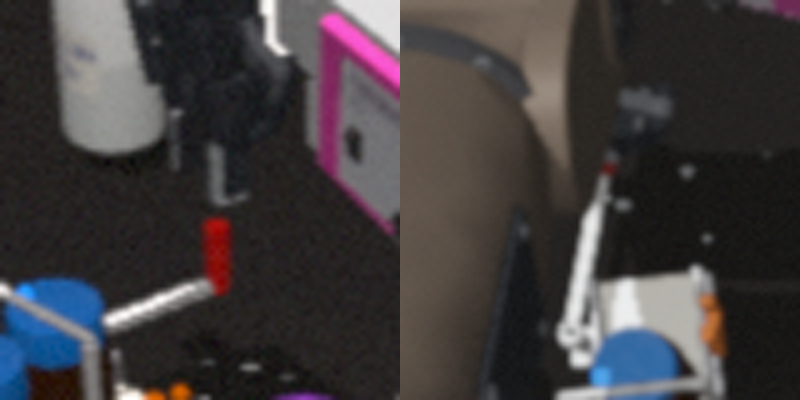

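Run:
```python
from h import *
f=pickle.load(open("f0.pkl","rb"))["scene"]
k=lambda p:[round((a-b)*5) for a,b in zip(px(f,p),(210,100))]
print("tcp",k((673.1,70.6,111.4)), "knob top",k((676,68.8,85)),"knob pt",k((676,68.8,74)))
t=np.array([.152,.988,0])
for s in (-14.7,14.7): print("tip",k(np.array((673.1,70.6,115))+s*t))
```

```text
tcp [208, 183] knob top [215, 224] knob pt [216, 241]
tip [223, 189]
tip [193, 165]
```

Emit:
{"api": "servo_tool", "payload": {"delta_pos": [[-0.3,-0.13,0],[0,0,1],[0,0,1.5],[0,0,1.2],[0,0,1],[0,0,0.8],[0,0,0],[0,0,0]], "turn": [[0,0,0],[0,0,0],[0,0,0],[0,0,0],[0,0,0],[0,0,0],[0,0,0],[0,0,0]], "claw": [0.3,0.3,0.3,0.3,0.3,0.3,0.3,0.3]}}

```text
clock: 24.28
tcp_pos: [675.5, 68.0, 55.0]
eef_rot: [[-0.988, 0.153, -0.001], [0.153, 0.988, 0.0], [0.001, -0.0, -1.0]]
force: [0.1, -0.9, 0.4]
finger_gap: 29.8
```

Run:
```python
from h import *
from bench import cams
go(676,68.8,56,81.2,world=True)
d={n:cams.grab_frame(n) for n in ("scene",)}
a=cv2.resize(d["scene"]["color"][100:180,210:290,::-1],(500,500),interpolation=cv2.INTER_CUBIC)
cv2.imwrite("pics/z13.png",a)
```

```text
t 24.28 tcp [675.5  68.   55. ] lane [153.3  15.8] phi 81.18 tiltz [-0.001  0.    -1.   ] F [ 0.1 -0.9  0.4] gap 29.8 q [ 0.    0.76  1.56  0.    0.82 -1.41]
target [676.   68.8  56. ]  delta cm in current tool [-0.04  0.09 -0.1 ] in target-tool axes [-0.04  0.09 -0.1 ] turn deg [-0.   -0.04 -0.02]
```

View pics/z13.png

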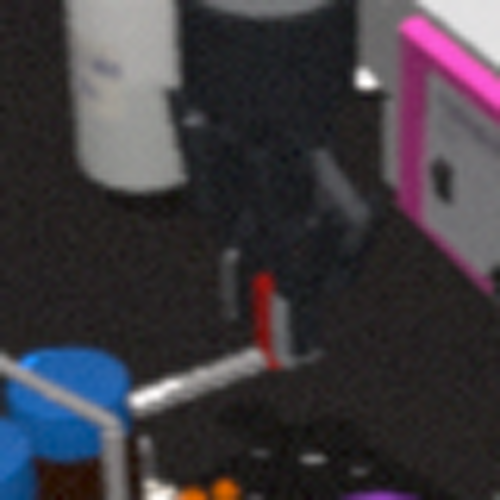

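Emit:
{"api": "servo_tool", "payload": {"delta_pos": [[0,0,0],[0,0,0],[0,0,0],[0,0,0],[0,0,0]], "turn": [[0,0,0],[0,0,0],[0,0,0],[0,0,0],[0,0,0]], "claw": [1,1,1,1,1]}}

```text
clock: 24.75
tcp_pos: [676.0, 68.0, 55.9]
eef_rot: [[-0.988, 0.153, 0.001], [0.153, 0.988, 0.0], [-0.001, 0.0, -1.0]]
force: [2.3, -0.3, 2.5]
finger_gap: 12.2
```

Run:
```python
from h import *
s=st()
# plan: knob grip kinematics; pivot from grip
piv=np.array([*l2w(51,45)]); k=s["tcp_pos"][:2]-piv
print("piv",piv,"r",np.hypot(*k),"ang",np.degrees(np.arctan2(k[1],k[0])))
```

```text
t 24.75 tcp [676.   68.   55.9] lane [153.8  15.7] phi 81.18 tiltz [ 0.001  0.    -1.   ] F [ 2.3 -0.3  2.5] gap 12.2 q [ 0.    0.76  1.56  0.    0.82 -1.41]
piv [570.49953302  85.2548464 ] r 106.87360678131347 ang -9.306563361866447
```

```bash
cat > sw.py <<'E'
from h import *
from scipy.spatial.transform import Rotation as Ro
def plan(segs,world_piv):
    """segs: list of (kind,angle,n)"""
    from bench import get_state
    s=get_state();p=s["tcp_pos"].copy();R=s["eef_rot"].copy();P=np.array([*world_piv,46.])
    for kind,a,n in segs:
        for i in range(n):
            if kind=="swing": ax=np.array([0,0,-1.])
            else:
                b=p-P; b[2]=0; b/=np.linalg.norm(b); ax=np.cross(b,[0,0,1.])  # lifts b upward
            Q=Ro.from_rotvec(ax*a/n).as_matrix()
            p2=P+Q@(p-P);R2=Q@R
            d=R.T@(p2-p)/10; t=np.degrees(Ro.from_matrix(R.T@R2).as_rotvec())
            if i in(0,n-1): print(kind,i,d.round(3),t.round(2))
            p,R=p2,R2
        print("end",p.round(1),w2l(p).round(1))
E
python3 -c "
from sw import *
plan([('lift',.22,5),('swing',np.radians(74),15)],(570.5,85.25))"
```

```text
lift 0 [ 0.053  0.001 -0.469] [ 0.02 -2.52 -0.  ]
lift 4 [ 0.053  0.001 -0.469] [ 0.02 -2.52 -0.  ]
end [671.3  68.7  79. ] [149.2  17. ]
swing 0 [ 0.044 -0.878 -0.009] [1.08 0.01 4.81]
swing 14 [ 0.044 -0.878 -0.009] [1.08 0.01 4.81]
end [582.4 -16.2  79. ] [ 51.2 -57.1]
```

Emit:
{"api": "servo_tool", "payload": {"delta_pos": [[0.053,0,-0.47],[0.053,0,-0.47],[0.053,0,-0.47],[0.053,0,-0.47],[0.053,0,-0.47],[0,0,0],[0,0,0]], "turn": [[0,-2.5,0],[0,-2.5,0],[0,-2.5,0],[0,-2.5,0],[0,-2.5,0],[0,0,0],[0,0,0]], "claw": [1,1,1,1,1,1,1]}}

```text
clock: 25.33
tcp_pos: [671.1, 68.8, 79.0]
eef_rot: [[-0.965, 0.153, 0.214], [0.15, 0.988, -0.033], [-0.216, 0.0, -0.976]]
force: [2.2, 0.0, 0.1]
finger_gap: 12.1
```

Run:
```python
from sw import *
from bench import cams
s=st(); print("torque",s["torque"].round(2))
plan([('swing',np.radians(74),15)],(570.5,85.25))
f=cams.grab_frame("scene")
cv2.imwrite("pics/z14.png",cv2.resize(f["color"][90:240,170:320,::-1],(560,560),interpolation=cv2.INTER_CUBIC))
```

```text
t 25.33 tcp [671.1  68.8  79. ] lane [149.1  17.1] phi 81.19 tiltz [ 0.214 -0.033 -0.976] F [2.2 0.  0.1] gap 12.1 q [ 0.02  0.67  1.71 -0.07  0.55 -1.34]
torque [ 0.01 -0.21 -0.11]
swing 0 [ 0.044 -0.877 -0.01 ] [ 1.07 -0.    4.82]
swing 14 [ 0.044 -0.877 -0.01 ] [ 1.07 -0.    4.82]
end [582.4 -16.   79. ] [ 51.2 -57. ]
```

View pics/z14.png

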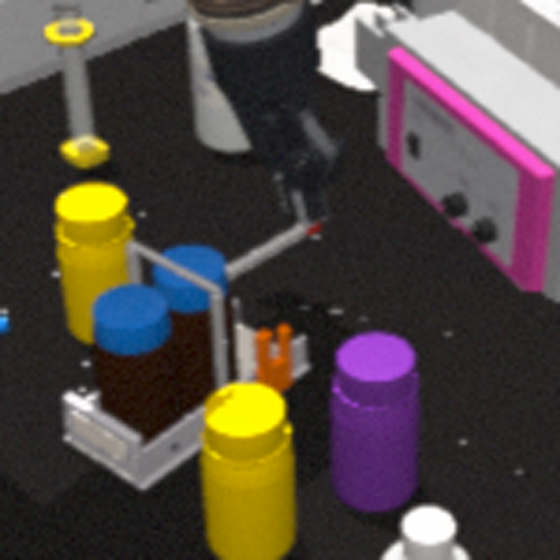

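Emit:
{"api": "servo_tool", "payload": {"delta_pos": [[0.044,-0.877,-0.01],[0.044,-0.877,-0.01],[0.044,-0.877,-0.01],[0.044,-0.877,-0.01],[0.044,-0.877,-0.01],[0.044,-0.877,-0.01],[0,0,0]], "turn": [[1.07,0,4.82],[1.07,0,4.82],[1.07,0,4.82],[1.07,0,4.82],[1.07,0,4.82],[1.07,0,4.82],[0,0,0]], "claw": [1,1,1,1,1,1,1]}}

```text
clock: 25.97
tcp_pos: [649.0, 20.4, 77.9]
eef_rot: [[-0.762, 0.626, 0.166], [0.611, 0.78, -0.135], [-0.214, -0.002, -0.977]]
force: [-0.8, 1.2, 0.5]
finger_gap: 11.9
```

Run:
```python
from sw import *
s=st(); print("torque",s["torque"].round(2)); b=s["tcp_pos"][:2]-np.array((570.5,85.25)); print("r",np.hypot(*b),"swing",YAW-np.arctan2(b[1],b[0]))
R=s["eef_rot"]; print("swing from tool", YAW-np.arctan2(-R[1,0],-R[0,0]))
```

```text
t 25.97 tcp [649.   20.4  77.9] lane [121.6 -28.5] phi 51.28 tiltz [ 0.166 -0.135 -0.977] F [-0.8  1.2  0.5] gap 11.9 q [-0.02  0.66  1.74 -0.24  0.58 -0.72]
torque [ 0.22  0.19 -0.04]
r 101.85619313609327 swing 0.8055238795513281
swing from tool 0.7904372337064919
```

Emit:
{"api": "servo_tool", "payload": {"delta_pos": [[0.044,-0.877,-0.01],[0.044,-0.877,-0.01],[0.044,-0.877,-0.01],[0.044,-0.877,-0.01],[0.044,-0.877,-0.01],[0.044,-0.877,-0.01],[0.044,-0.877,-0.02],[0.044,-0.877,-0.02],[0,0,0]], "turn": [[1.07,0,4.82],[1.07,0,4.82],[1.07,0,4.82],[1.07,0,4.82],[1.07,0,4.82],[1.07,0,4.82],[1.07,0,4.82],[1.07,0,4.82],[0,0,0]], "claw": [1,1,1,1,1,1,1,1,1]}}

```text
clock: 26.72
tcp_pos: [589.7, -14.3, 78.1]
eef_rot: [[-0.203, 0.978, 0.042], [0.955, 0.207, -0.211], [-0.215, -0.003, -0.977]]
force: [-1.3, 4.0, -1.3]
finger_gap: 11.8
```

Run:
```python
from sw import *
from bench import cams
s=st(); print("torque",s["torque"].round(2)); b=s["tcp_pos"][:2]-np.array((570.5,85.25)); print("r",np.hypot(*b),"swing",YAW-np.arctan2(b[1],b[0]))
R=s["eef_rot"]; print("swing from tool", YAW-np.arctan2(-R[1,0],-R[0,0]))
f=cams.grab_frame("scene")
cv2.imwrite("pics/z15.png",cv2.resize(f["color"][110:230,180:300,::-1],(560,560),interpolation=cv2.INTER_CUBIC))
```

```text
t 26.72 tcp [589.7 -14.3  78.1] lane [ 58.7 -56.1] phi 11.97 tiltz [ 0.042 -0.211 -0.977] F [-1.3  4.  -1.3] gap 11.8 q [-0.05  0.63  1.81 -0.34  0.67  0.01]
torque [0.86 0.27 0.06]
r 101.36401708773003 swing 1.4947730611284058
swing from tool 1.476272301419612
```

View pics/z15.png

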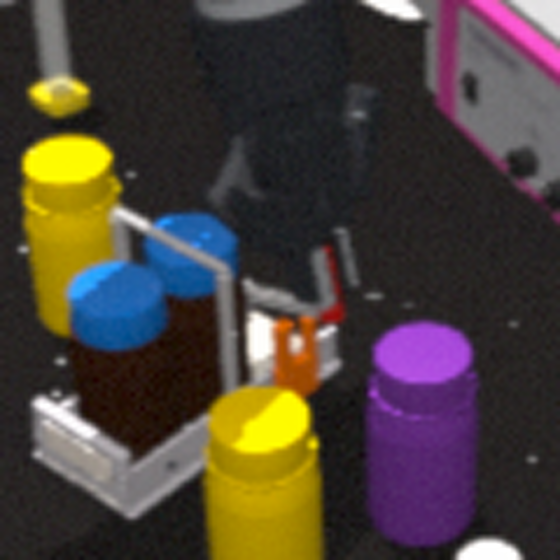

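Emit:
{"api": "servo_tool", "payload": {"delta_pos": [[0.06,-0.42,0],[0.06,-0.36,0],[0,0,0],[0,0,0]], "turn": [[0.5,0,2.4],[0.5,0,2.4],[0,0,0],[0,0,0]], "claw": [1,1,1,1]}}

```text
clock: 27.1
tcp_pos: [583.2, -15.0, 78.4]
eef_rot: [[-0.126, 0.992, 0.028], [0.968, 0.129, -0.215], [-0.216, -0.0, -0.976]]
force: [-1.2, -0.2, 0.9]
finger_gap: 11.9
```

Run:
```python
from sw import *
s=st(); print("torque",s["torque"].round(2)); b=s["tcp_pos"][:2]-np.array((570.5,85.25)); print("r",np.hypot(*b),"swing",YAW-np.arctan2(b[1],b[0]))
R=s["eef_rot"]; print("swing from tool", YAW-np.arctan2(-R[1,0],-R[0,0]))
```

```text
t 27.10 tcp [583.2 -15.   78.4] lane [ 52.1 -56.1] phi 7.4 tiltz [ 0.028 -0.215 -0.976] F [-1.2 -0.2  0.9] gap 11.9 q [-0.05  0.63  1.82 -0.34  0.68  0.09]
torque [0.1  0.36 0.04]
r 101.06300058114486 swing 1.5598430335738986
swing from tool 1.5565558671936872
```

Emit:
{"api": "servo_tool", "payload": {"delta_pos": [[0,-0.13,0],[-0.05,0,0.45],[-0.03,0,0.2],[0,0,0],[0,0,0]], "turn": [[0.15,0,0.7],[0,2.5,0],[0,1.1,0],[0,0,0],[0,0,0]], "claw": [1,1,1,1,1]}}

```text
clock: 27.52
tcp_pos: [581.8, -17.1, 72.0]
eef_rot: [[-0.111, 0.994, 0.018], [0.982, 0.113, -0.154], [-0.155, 0.0, -0.988]]
force: [-0.7, 4.0, -0.5]
finger_gap: 12.2
```

Run:
```python
from sw import *
from bench import cams
s=st(); print("torque",s["torque"].round(2)); b=s["tcp_pos"][:2]-np.array((570.5,85.25)); print("r",np.hypot(*b),"swing",YAW-np.arctan2(b[1],b[0]))
R=s["eef_rot"]; print("swing from tool", YAW-np.arctan2(-R[1,0],-R[0,0]),"tilt",np.arcsin(-R[2,0]))
f=cams.grab_frame("scene")
cv2.imwrite("pics/z16.png",cv2.resize(f["color"][140:210,210:280,::-1],(560,560),interpolation=cv2.INTER_CUBIC))
```

```text
t 27.52 tcp [581.8 -17.1  72. ] lane [ 50.4 -58. ] phi 6.48 tiltz [ 0.018 -0.154 -0.988] F [-0.7  4.  -0.5] gap 12.2 q [-0.08  0.63  1.82 -0.25  0.67  0.  ]
torque [0.63 0.25 0.09]
r 102.99832879123166 swing 1.5762773716739964
swing from tool 1.5727818528470792 tilt 0.1554079517162669
```

View pics/z16.png

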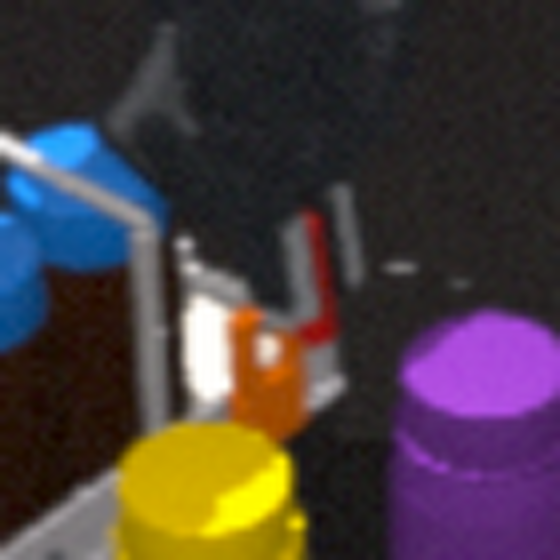

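Emit:
{"api": "servo_tool", "payload": {"delta_pos": [[0,0,0.47],[-0.05,0,0.47],[0,0,0]], "turn": [[0,2.5,0],[0,2.5,0],[0,0,0]], "claw": [1,1,1]}}

```text
clock: 27.82
tcp_pos: [581.9, -19.2, 62.5]
eef_rot: [[-0.112, 0.994, 0.008], [0.992, 0.112, -0.066], [-0.066, 0.0, -0.998]]
force: [-2.3, 6.9, -2.1]
finger_gap: 12.4
```

Emit:
{"api": "servo_tool", "payload": {"delta_pos": [[-0.03,0,0.4],[-0.02,0,0.2],[0,0,0]], "turn": [[0,2.4,0],[0,1.2,0],[0,0,0]], "claw": [1,1,1]}}

```text
clock: 28.07
tcp_pos: [581.8, -19.8, 56.7]
eef_rot: [[-0.112, 0.994, 0.0], [0.994, 0.112, -0.005], [-0.005, -0.0, -1.0]]
force: [-1.4, 5.6, -2.3]
finger_gap: 12.1
```

Run:
```python
from sw import *
from bench import cams
s=st(); print("torque",s["torque"].round(2)); b=s["tcp_pos"][:2]-np.array((570.5,85.25)); print("r",np.hypot(*b),"swing",YAW-np.arctan2(b[1],b[0]))
R=s["eef_rot"]; print("swing from tool", YAW-np.arctan2(-R[1,0],-R[0,0]),"tilt",np.arcsin(-R[2,0]))
f=cams.grab_frame("scene")
cv2.imwrite("pics/z17.png",cv2.resize(f["color"][140:210,210:280,::-1],(560,560),interpolation=cv2.INTER_CUBIC))
```

```text
t 28.07 tcp [581.8 -19.8  56.7] lane [ 50.2 -60.7] phi 6.43 tiltz [ 0.    -0.005 -1.   ] F [-1.4  5.6 -2.3] gap 12.1 q [-0.15  0.66  1.82 -0.01  0.67 -0.25]
torque [0.87 0.18 0.06]
r 105.66327804784136 swing 1.5785892583724876
swing from tool 1.5736222932063821 tilt 0.005321645602982385
```

View pics/z17.png

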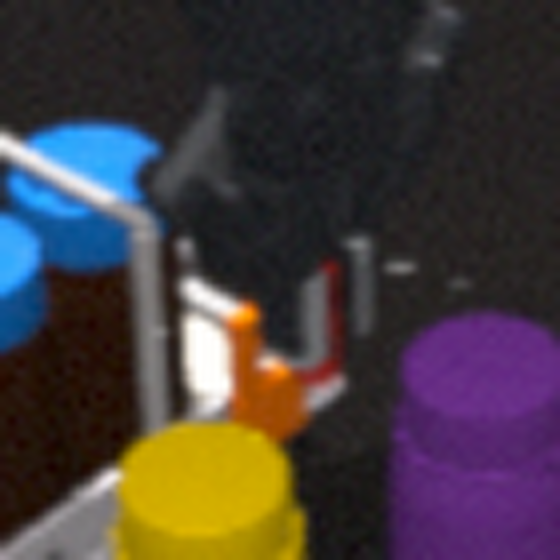

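Emit:
{"api": "servo_tool", "payload": {"delta_pos": [[0,0,0],[0,0,0],[0,0,0],[0,0,-0.5],[0,0,-1],[0,0,-2],[0,0,-3],[0,0,-3],[0,0,-3],[0,0,0]], "turn": [[0,0,0],[0,0,0],[0,0,0],[0,0,0],[0,0,0],[0,0,0],[0,0,0],[0,0,0],[0,0,0],[0,0,0]], "claw": [0.3,0.3,0.3,0.3,0.3,0.3,0.3,0.3,0.3,0.3]}}

```text
clock: 28.95
tcp_pos: [583.9, -19.4, 188.7]
eef_rot: [[-0.112, 0.994, 0.011], [0.994, 0.112, -0.007], [-0.008, 0.01, -1.0]]
force: [0.2, -0.1, 0.5]
finger_gap: 29.9
```

Emit:
{"api": "servo_tool", "payload": {"delta_pos": [[-3,0,-2],[-3.5,0,0],[-3.5,0,0],[-3.5,0,0],[-3.5,0,0],[-3.5,0,0],[-3.5,0,0],[0,0,0]], "turn": [[0,0,0],[0,0,0],[0,0,0],[0,0,0],[0,0,0],[0,0,0],[0,0,0],[0,0,0]], "claw": [0.3,0.3,0.3,0.3,0.3,0.3,0.3,0.3]}}

```text
clock: 29.62
tcp_pos: [608.8, -263.2, 203.7]
eef_rot: [[-0.108, 0.994, 0.003], [0.994, 0.108, -0.007], [-0.007, 0.002, -1.0]]
force: [0.1, 0.4, -0.1]
finger_gap: 29.7
```

Run:
```python
from sw import *
from bench import cams
st()
d={n:cams.grab_frame(n) for n in ("scene","top")}
f=d["scene"]
pickle.dump(d,open("f9.pkl","wb"))
for n,f in d.items():
  P=cloud(f);L=(P[...,:2]-O)@np.c_[EX,EY]
  for c in (-42,14):
        m=(mask(f,(100,120,60),(125,255,255))>0)&(f["range_z"]>0)&(abs(L[...,0]-c)<28)&(abs(L[...,1])<35)&(abs(P[...,2]-115)<5)
        q=P[m]
        if len(q)>20:print(n,len(q),w2l(q.mean(0)),w2l((q.max(0)+q.min(0))/2),q[:,2].mean())
  for a,c,m in blobs(mask(f,(0,180,60),(4,255,255))):
    if a<150 and c[0]<300: print(n,"red",a,c,"z68",w2l(plane(f,*c,68)),"z80",w2l(plane(f,*c,80)))
a=cv2.resize(d["scene"]["color"][130:230,180:280,::-1],(400,400),interpolation=cv2.INTER_CUBIC)
b=cv2.resize(d["top"]["color"][140:250,140:250,::-1],(400,400),interpolation=cv2.INTER_CUBIC)
cv2.imwrite("pics/z18.png",np.hstack([a,b]))
cv2.imwrite("pics/z18s.png",d["scene"]["color"][:,:,::-1])
```

```text
t 29.62 tcp [ 608.8 -263.2  203.7] lane [  49.1 -305.6] phi 6.21 tiltz [ 0.003 -0.007 -1.   ] F [ 0.1  0.4 -0.1] gap 29.7 q [-0.51  0.57  1.49 -0.01  1.07 -0.61]
scene 217 [-42.61548663  -3.94476723] [-42.00875773  -3.05357302] 114.55834722014293
scene 149 [15.19717563 -2.15919298] [14.69738242 -1.47036759] 114.4516991795742
scene red 68 [249.14705882 178.60294118] z68 [ 51.11205787 -60.10528989] z80 [ 39.84937282 -70.49263014]
top 336 [-42.89093524  -3.81678895] [-41.78414457  -3.4953512 ] 115.26042508478552
top 234 [15.03179848 -1.20846139] [11.59351388 -1.05816909] 115.09334367227625
```

View pics/z18.png

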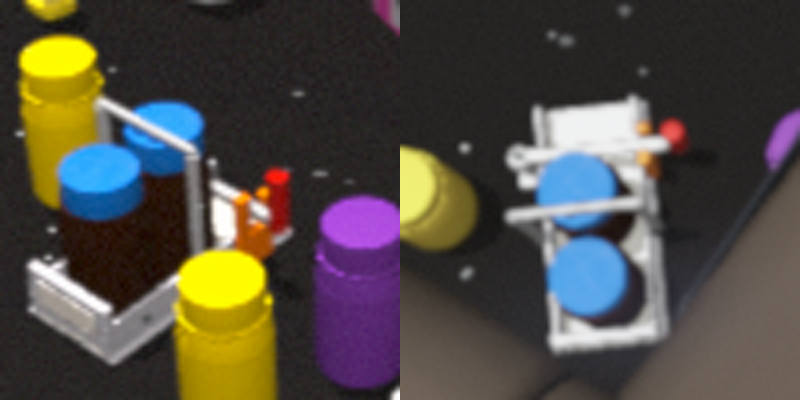

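View pics/z18s.png

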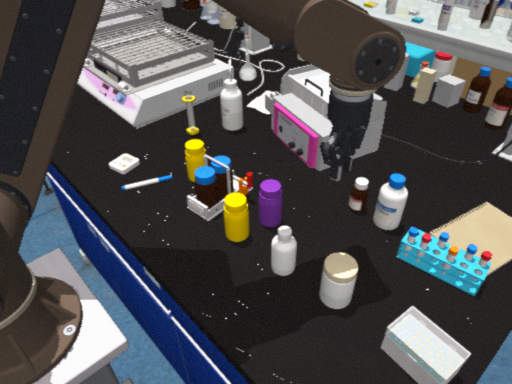

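Run:
```python
from h import *
d=pickle.load(open("f9.pkl","rb"))
for n,f in d.items():
    m=mask(f,(95,110,60),(125,255,255)); v,u=np.where(m)
    L=np.array([w2l(plane(f,a,b,115)) for a,b in zip(u,v)])
    k=(abs(L[:,1])<34)&(L[:,0]>-75)&(L[:,0]<60); u,v,L=u[k],v[k],L[k]
    # subpixel: fit circle to rear boundary per column
    for lo,hi in ((-75,-15),(-12,50)):
        s=(L[:,0]>lo)&(L[:,0]<hi)
        pts=[]
        for a in np.unique(u[s]):
            b=v[s&(u==a)].min(); pts.append(w2l(plane(f,a,b-.5,115)))
        pts=np.array(pts); pts=pts[abs(pts[:,1]-np.median(pts[:,1]))<18]
        from scipy.optimize import least_squares
        R=23.5
        r=least_squares(lambda c:np.hypot(*(pts-c).T)-R,[pts[:,0].max()-R,pts[:,1].mean()],loss="soft_l1")
        print(n,r.x.round(2),"rms",np.sqrt((r.fun**2).mean()).round(2),len(pts))
```

```text
scene [-38.7  -2.1] rms 1.11 20
scene [17.95  3.9 ] rms 1.29 19
top [-40.13  -4.7 ] rms 1.23 16
top [11.12 -1.34] rms 0.82 16
```

```bash
python3 -c "
from bench import hand_in
print(hand_in())"
```

```text
the job is handed in; nothing more can be done
None
```

I finished the restock in the order you asked and handed it in at about 30 s of the 70 s allowed. No verdict was reported.

**What I did**
1. I pushed the old bottle along the lane floor until it was partly under the guard rod. I then took hold of it in front of the rod and slid it until it met the front stop, at about 7 N.
2. I picked up the new bottle from the bench, stood it upright in the lane behind the rod, and pushed it up until contact, at about 7 N.
3. I gripped the latch knob, lifted the bar about 0.2 rad, swung it over the striker, lowered it level into the catch and let go.

**Last checks**
- **Bottles:** the caps are level at the expected height. Their centres are at x of about -42.5 mm and +15 mm in the lane, against nominal -42 and +14.
- **Latch:** the knob is at about (51, -60) mm, against nominal (51, -62). The pictures show the bar level between the catch's prongs.
- **Bystanders:** the jar, the white bottle and the purple and yellow look-alikes appear where they were. The robot was clear of everything.

**Where the checks disagreed:** the camera estimates of the gap between bottle centres ranged from 51 to 58 mm, against the 56 mm that touching bottles would give. The rod partly hides the rear cap, so that the bottles touch rests mainly on the contact force and the finger position at the end of the push. I did not measure it again after closing the latch.

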